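# Charge a casting mould and clip in its thermocouple

### The job

Get the casting mould ready for the kiln: empty every hod that holds glass balls into it, resting the hod's lip just inside the mould's mouth before you tip it so that no ball misses, and stand each hod upright on the wooden board again. Then push the thermocouple lance down into the forks of the bracket until the sprung jaw has closed over it, with its tip above the mould's mouth. Leave the frit jar alone.

Things in the scene. Friction and masses are not known exactly. Their poses are not given: they have to be found in the camera images.
- board: flat wooden board, 250 (x) x 190 (y) x 9 mm, fixed; origin at the centre of its underside, x and y along its edges, top 9 mm above the origin
- mouth (a point): centre, at rim height (114 mm above the worktop), of the round mouth of the pale bottle-shaped plaster mould: 56 mm across inside, rim 8 mm thick, collar 72 to 74 mm across outside and 18 mm high above a shoulder and 110 mm wide body; hollow 90 mm deep. Fixed on a 14 mm thick kiln batt. +y points level from the mouth to the steel bracket, z up
- clip (a point): point half-way between the bracket's two forks on the axis of the seated lance (along y): 117.5 mm along +y from the mouth, 18 mm above its rim. Forks: 8 mm plates 37.5 mm either side along y, slots 13.6 mm wide, open upward, flared, prongs end 22 mm above this point; free space between them. The fork farther from the mould has the sprung jaw on its -x side
- jaw (a joint): sprung jaw of the farther fork, rad: 0 shut (its brass roller overhangs the slot), grows as it is pushed out to -x. The lance must be pushed down past the roller with about 3 to 8 N; the jaw opens to about 0.1 and springs back to 0 over the seated lance
- lance_mid (a point): balance point of the thermocouple lance, on its axis: white ceramic tube 12 mm thick, 222 mm long with its square head, 0.12 kg, lying level 12 mm above the worktop. y runs along it to the head (24 x 24 x 42 mm aluminium, 62 to 105 mm along +y; a 16 mm ferrule before it, from 52 mm); toward -y a 24 mm wide collar at 97 to 103 mm, the tip at 117.5 mm
- lance_tip (a point): tip of the lance, on its axis, at the end away from the head
- jar: bystander: glass jar of frit with a metal lid, 64 mm across, 92 mm high; origin at the centre of its base
- hod1_grip (a point): hod 1, a slim steel scoop 125 mm long on a 50 mm wide foot plate, wooden bar handle along its top. This: balance point of the bar (16 wide, 14 high, from 46 mm behind to 39 ahead), 80 mm above the underside; x level to the spout, z up. Walls 47 mm high, 33 mm apart outside; ribbed floor: balls roll out at 35 to 45 degrees. Ahead of 37 mm its underside is 16 mm up. 0.26 kg empty. May hold no balls
- hod1_lip (a point): middle of the front edge of hod 1's lip: 81 mm ahead of and 74 mm below the grip point; the lip is 33 mm wide and turns down 30 degrees over the last 23 mm, cheeks about 16 mm high
- ball1_center (a point): centre of a glass casting ball, 24 mm across, 18 g, at the start in hod 1 (rear hollow of its floor), or absent
- ball2_center (a point): centre of a glass casting ball, 24 mm across, 18 g, at the start in hod 1 (middle hollow), or absent
- ball3_center (a point): centre of a glass casting ball, 24 mm across, 18 g, at the start in hod 1 (front hollow), or absent
- hod2_grip (a point): hod 2, a slim steel scoop 125 mm long on a 50 mm wide foot plate, wooden bar handle along its top. This: balance point of the bar (16 wide, 14 high, from 46 mm behind to 39 ahead), 80 mm above the underside; x level to the spout, z up. Walls 47 mm high, 33 mm apart outside; ribbed floor: balls roll out at 35 to 45 degrees. Ahead of 37 mm its underside is 16 mm up. 0.26 kg empty. May hold no balls
- hod2_lip (a point): middle of the front edge of hod 2's lip: 81 mm ahead of and 74 mm below the grip point; the lip is 33 mm wide and turns down 30 degrees over the last 23 mm, cheeks about 16 mm high
- ball4_center (a point): centre of a glass casting ball, 24 mm across, 18 g, at the start in hod 2 (rear hollow of its floor), or absent
- ball5_center (a point): centre of a glass casting ball, 24 mm across, 18 g, at the start in hod 2 (middle hollow), or absent
- ball6_center (a point): centre of a glass casting ball, 24 mm across, 18 g, at the start in hod 2 (front hollow), or absent
- hod3_grip (a point): hod 3, a slim steel scoop 125 mm long on a 50 mm wide foot plate, wooden bar handle along its top. This: balance point of the bar (16 wide, 14 high, from 46 mm behind to 39 ahead), 80 mm above the underside; x level to the spout, z up. Walls 47 mm high, 33 mm apart outside; ribbed floor: balls roll out at 35 to 45 degrees. Ahead of 37 mm its underside is 16 mm up. 0.26 kg empty. May hold no balls
- hod3_lip (a point): middle of the front edge of hod 3's lip: 81 mm ahead of and 74 mm below the grip point; the lip is 33 mm wide and turns down 30 degrees over the last 23 mm, cheeks about 16 mm high
- ball7_center (a point): centre of a glass casting ball, 24 mm across, 18 g, at the start in hod 3 (rear hollow of its floor), or absent
- ball8_center (a point): centre of a glass casting ball, 24 mm across, 18 g, at the start in hod 3 (middle hollow), or absent
- ball9_center (a point): centre of a glass casting ball, 24 mm across, 18 g, at the start in hod 3 (front hollow), or absent

How it is judged:
On the way, in this order (a step that is already met when the one before it is completed fails the run):
1. all balls are in the mould (horizontal distance between each of ball1_center, ball2_center, ball3_center, ball4_center, ball5_center, ball6_center, ball7_center, ball8_center, ball9_center and mouth below 0.042 m and z of each of ball1_center, ball2_center, ball3_center, ball4_center, ball5_center, ball6_center, ball7_center, ball8_center, ball9_center in the frame of mouth below -0.008 m), for 0.2 s.
2. the lance sits in both forks with the jaw shut over it (z of lance_mid in the frame of clip between -0.004 and 0.0035 m and x of lance_mid in the frame of clip between -0.005 and 0.005 m and y of lance_tip in the frame of clip between -0.1425 and -0.0925 m and angle between the y axis of lance_mid and the y axis of clip, either way round below 0.08 rad and value of joint jaw below 0.04 rad), for 0.2 s.
At the end, for the whole second after the job is handed in: all balls inside the mould; lance down in both forks (axis within 3.5 mm in height, 5 mm sideways, 0.08 rad of the clip), tip within 25 mm of the mouth's centre along it, jaw below 0.04 rad; hods upright (0.12 rad), grip points at most 12 mm outside the board (all of step 1 and all of step 2 and angle between each of hod1_grip, hod2_grip, hod3_grip's own z axis and vertical below 0.12 rad and x of hod1_grip in the frame of board between -0.137 and 0.137 m and y of hod1_grip in the frame of board between -0.107 and 0.107 m and z of hod1_grip in the frame of board between 0.079 and 0.099 m and x of hod2_grip in the frame of board between -0.137 and 0.137 m and y of hod2_grip in the frame of board between -0.107 and 0.107 m and z of hod2_grip in the frame of board between 0.079 and 0.099 m and x of hod3_grip in the frame of board between -0.137 and 0.137 m and y of hod3_grip in the frame of board between -0.107 and 0.107 m and z of hod3_grip in the frame of board between 0.079 and 0.099 m); the robot touches nothing.
It fails at once if lifted hod 1 tipped more than about 17 degrees, with a ball still in it, while its lip was not inside the mouth (angle between hod1_grip's own z axis and vertical above 0.3 rad and height (world z) of hod1_grip above 0.12 m and distance between any of ball1_center, ball2_center, ball3_center and hod1_grip below 0.08 m and (horizontal distance between hod1_lip and mouth above 0.028 m or z of hod1_lip in the frame of mouth above 0 m)).
It fails at once if lifted hod 2 tipped more than about 17 degrees, with a ball still in it, while its lip was not inside the mouth (angle between hod2_grip's own z axis and vertical above 0.3 rad and height (world z) of hod2_grip above 0.12 m and distance between any of ball4_center, ball5_center, ball6_center and hod2_grip below 0.08 m and (horizontal distance between hod2_lip and mouth above 0.028 m or z of hod2_lip in the frame of mouth above 0 m)).
It fails at once if lifted hod 3 tipped more than about 17 degrees, with a ball still in it, while its lip was not inside the mouth (angle between hod3_grip's own z axis and vertical above 0.3 rad and height (world z) of hod3_grip above 0.12 m and distance between any of ball7_center, ball8_center, ball9_center and hod3_grip below 0.08 m and (horizontal distance between hod3_lip and mouth above 0.028 m or z of hod3_lip in the frame of mouth above 0 m)).
It fails at once if frit jar shifted by more than 3 cm (distance of jar from where it was at the start of the episode above 0.03 m).
Of ball1, ball2, ball3, ball4, ball5, ball6, ball7, ball8, ball9 only 4 to 9 are there at a start; the rules pass over those that are not, and their reading is None.
At some moment in a run one of lance may be knocked a few centimetres aside while the robot is not near it.
It also fails if it takes over 200 s, if anything falls off the work surface, if the arm or the gripper's body presses on something with over 40 N, if the wrist force passes 120 N, or if a joint passes its speed limit or range.

### The arm

A 6-joint arm with a two-finger parallel gripper is mounted at the origin on a cart in front of the work surface, level with it; the furniture and walls round the work are solid. World frame = base frame: x ahead of the robot, y to its left, z up, the work surface at z = 0. Lengths are in m, angles in rad, forces in N, time in s.
With the tool pointing down it reaches from about 0.375 to 0.9 m from the base axis. Payload 3.1 kg.
Tool frame: the origin (TCP) lies at the very end of the fingers, on their centre line; the grasp point (between the pads) lies 19 mm behind it (manip.pinch_z is the distance from the TCP to the grasp point, in m); z points along the fingers, y is the line along which they close (so a half turn about z gives the same grasp; the last joint's range is limited). The gripper opens to 85 mm and grips with 20 to 120 N. Pads are 22 mm wide; open, the fingers measure 114 mm over their backs; the gripper's body (76 mm by 85 mm) begins 54 mm behind the grasp point. The pads swing forward as they close: fully open they stand 13 mm farther back than shut.
Start: joints at [1.063, 0.527, 1.433, -0, 1.181, -0.178], TCP at [0.202, 0.592, 0.231] pointing down, gripper open.
Joint ranges: [-3.08, 3.08], [-0.75, 2.2], [0.22, 2.44], [-1.43, 4.57], [0, 2.65], [-2.85, 2.85]. Speed limits (rad/s): [2.79, 2.79, 3.14, 3.14, 3.14, 3.14].

### API

Orientations are given as a unit quaternion [x, y, z, w].
In Python, from station import manip gives the robot as it stands.
- The arm moves only by the tool servo_tool, never from a script. Its argument "commands" is one flat list of numbers, 7 for each row, row after row: the shift along the tool's x, y, z each as a share of 500 mm, from -1 to 1, then the turn, a rotation vector about the tool's x, y, z each as a share of 360 degrees, from -1 to 1, then the opening, from -1 (shut) to 1 (fully open). In form: [dx, dy, dz, rx, ry, rz, claw, dx, dy, dz, rx, ry, rz, claw, ...]. A call has 1 to 12 rows; each row shifts and turns the commanded pose from where the row before left it, along the tool's axes as they then stand; what a row does not reach is not made up. A row lasts 1/12 s, in which the tool goes at most 41.7 mm and 7.16 degrees, less where a joint would pass 70% of its speed; a pose out of reach is approached as far as the arm can. A call with a number of a shift or a turn outside -1 to 1 is refused whole. A call with a gripper value outside its range is refused whole. The fingers move at their own pace and stop on an object; "force" is the grip in N (left out, the last holds). Time passes only in rows, so rows that do not move let the fingers close. It gives the time, the measured TCP pose, the force, the opening and the grip force at its end, in the units of the state.
- manip.sense(): the state, without advancing time (a new reading comes with each control period).
- manip.snapshot(name): name is "scene" or "top" or "wrist"; returns a dict with "img" (480x640x3 uint8, red, green, blue), "mtx" (3x3 intrinsics, pixels), "world_to_cam" (4x4, takes a point from world to camera coordinates). Camera axes: x right, y up, looking along -z (the intrinsics and any distortion apply to the point x, -y, -z); pixel columns grow to the right and rows downward; lengths in m; the calibration is good to about 2 mm. The wrist camera is an equidistant fisheye: a pixel r from the principal point sees the ray r / f radians off the axis. A picture is of the moment at which its call begins. There is no depth.
- manip.sign_off(): hands the job in; it is judged then, once.
Trained networks look in a picture, given as the dict that the camera call returned (one of the last four; its "shot" number tells which), for a name from the list of things; names that differ only in an ending like _2 or _b are one class to them, and where a whole thing is asked for, a point or a joint stands for the part that bears it (a point fixed in the world has none). Each returns a list of dicts, best first, with "conf" (0 to 1); they miss things now and then, are a little off and sometimes report something else, mostly with a low value. They report only what shows in the picture. A call takes as long as a camera call.
- manip.look_for(picture, query): "box" ([left, top, width, height] in pixels, round what is visible of it).
- manip.silhouettes(picture, query): "pixels" (480x640 bool, what is visible of it) and "box" ([left, top, width, height] in pixels, round what is visible of it).
The state is a dict: "t": time; "q": joint angles; "qd": joint speeds; "tau": joint torques, N m; "tcp_pos": TCP position; "tool_rot": TCP orientation; "force": force on the tool from outside, world axes, zero at the start; "ft_torque": the same for the moment, N m; "finger_gap": opening from 0.0 (shut) to 1.0 (fully open); "gripper_force": force on a finger pad.
Only numpy, scipy, OpenCV 4.12 (cv2) and the standard library are available. Lean on these libraries where they do the work, as an engineer would, in place of code of your own. Each camera call takes 0.05 s, during which the arm holds its last target. There are 200 camera calls.

## Working session

There is one attempt and no reset: what is moved stays moved. The work goes in short steps, Python scripts to look and compute and a tool call to move; the robot and the scene stay as the last step left them, time stands still between calls to the robot, and variables do not carry over. Pictures are saved under pics/ and viewed, at most 14 in all, crops included, and the job is handed in when it is done.

Besides the shell and the picture viewer there is one more tool, called after ">>>" by a JSON object that holds its "name" and its "arguments". servo_tool: Moves the arm, as the interface text tells. Its arguments: {"type":"object","properties":{"commands":{"type":"array"},"force":{"type":"number"}},"required":["commands"]}

```bash
ls; mkdir -p pics; python3 - <<'E'
from station import manip
import cv2
print(manip.sense())
for n in("scene","top"):
    p=manip.snapshot(n); cv2.imwrite(f"pics/{n}0.png",p["img"][...,::-1]); print(p["mtx"],p["world_to_cam"],[k for k in p])
    for q in("hod1_grip","board","mouth","clip","jaw","lance_mid","jar","ball1_center"):
        print(q,[(r["box"],round(r["conf"],2)) for r in manip.look_for(p,q)])
E
```

```text
pics
{'t': 0.0, 'q': array([ 1.06350878e+00,  5.28483471e-01,  1.43389514e+00, -1.05857192e-05,
        1.18139712e+00, -1.78467522e-01]), 'qd': array([ 0.00117974, -0.00086507,  0.00081973,  0.00071764,  0.00033271,
        0.00180322]), 'tau': array([-1.79057056e-04, -4.42359102e+01, -1.78022200e+01, -1.88273561e-04,
        8.38816253e-03,  4.96126191e-06]), 'tcp_pos': array([0.20143293, 0.59089713, 0.23032527]), 'tool_rot': array([ 1.63668244e-01,  9.86514832e-01, -1.02964533e-03, -3.62363578e-04]), 'force': array([0.63289637, 0.40839765, 0.04534955]), 'ft_torque': array([ 0.0011052 , -0.00662092, -0.02395672]), 'gripper_force': 0.0, 'finger_gap': 0.9980098437166517}
[[540.88220125   0.         315.8592569 ]
 [  0.         540.88220125 250.05910095]
 [  0.           0.           1.        ]] [[ 0.79925884 -0.60088574 -0.01102916 -0.35372191]
 [ 0.4262917   0.55389841  0.71517266 -0.38207199]
 [-0.42362802 -0.57630971  0.6988608  -0.67795898]
 [ 0.          0.          0.          1.        ]] ['img', 'mtx', 'world_to_cam', 'shot']
hod1_grip [([307.3, 369.1, 75.5, 83.0], 0.82), ([
[... 697 characters left out ...]
           1.        ]] [[ 0.00548144 -0.99968634 -0.02443716  0.13955974]
 [ 0.99797436  0.00391989  0.0634966  -0.55636272]
 [-0.0633809  -0.02473571  0.99768282 -0.93537831]
 [ 0.          0.          0.          1.        ]] ['img', 'mtx', 'world_to_cam', 'shot']
hod1_grip [([412.9, 295.9, 70.9, 25.5], 0.77), ([189.8, 192.4, 137.9, 85.6], 0.27), ([260.0, 136.0, 39.4, 41.9], 0.18)]
board [([380.7, 211.5, 97.5, 123.0], 0.71)]
mouth [([188.8, 189.9, 135.2, 88.4], 0.93), ([438.2, 300.4, 5.1, 15.8], 0.65)]
clip []
jaw []
lance_mid [([242.5, 309.2, 106.6, 19.6], 0.8)]
jar [([263.4, 137.6, 35.0, 39.4], 0.87)]
ball1_center [([403.8, 259.2, 74.0, 25.2], 0.59), ([190.7, 189.1, 134.3, 88.0], 0.26)]
```

```bash
python3 - <<'E'
import cv2
a=cv2.imread("pics/top0.png")[120:350,170:500]; cv2.imwrite("pics/t1.png",cv2.resize(a,None,fx=2.4,fy=2.4,interpolation=cv2.INTER_CUBIC))
a=cv2.imread("pics/scene0.png")[140:480,170:490]; cv2.imwrite("pics/s1.png",cv2.resize(a,None,fx=1.75,fy=1.75,interpolation=cv2.INTER_CUBIC))
E
```

```text
(no output)
```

View pics/t1.png

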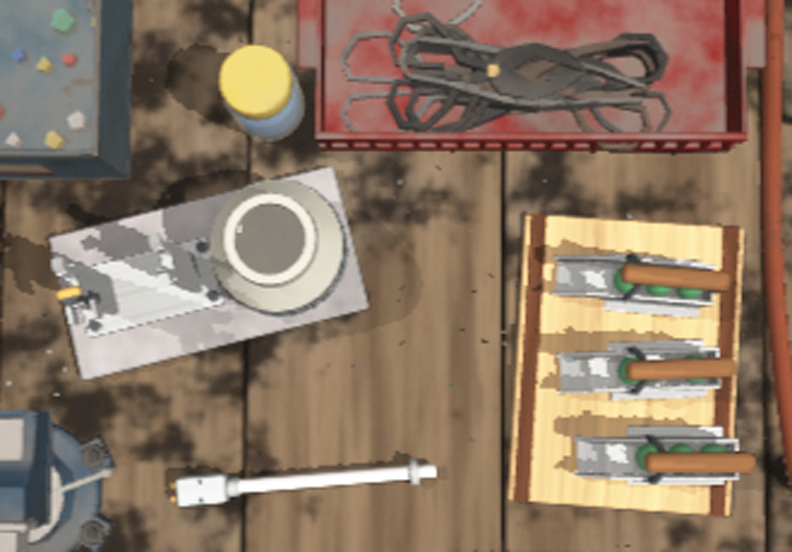

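View pics/s1.png

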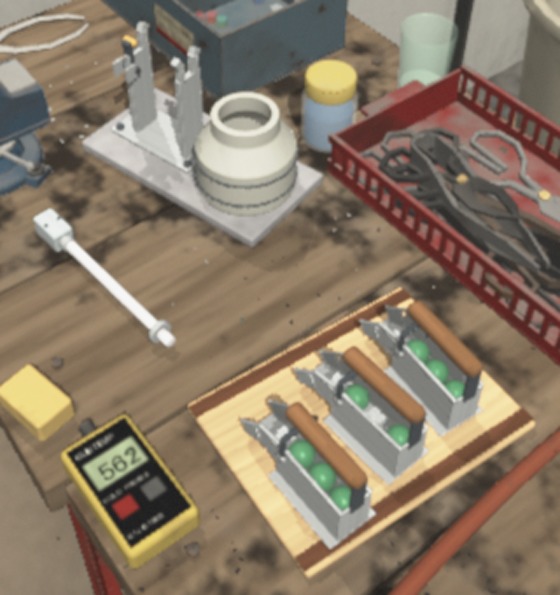

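```bash
cat > h.py <<'E'
import numpy as np, cv2
from station import manip
from scipy.spatial.transform import Rotation as R
def ray(p,uv):
    K=p["mtx"]; W=p["world_to_cam"]; d=np.array([(uv[0]-K[0,2])/K[0,0],-(uv[1]-K[1,2])/K[1,1],-1.])
    Rm=W[:3,:3]; return -Rm.T@W[:3,3], Rm.T@d
def onz(p,uv,z):
    o,d=ray(p,uv); return o+d*(z-o[2])/d[2]
def tri(p1,u1,p2,u2):
    o1,d1=ray(p1,u1);o2,d2=ray(p2,u2); d1/=np.linalg.norm(d1);d2/=np.linalg.norm(d2)
    A=np.stack([d1,-d2],1); s=np.linalg.lstsq(A,o2-o1,rcond=None)[0]
    a=o1+d1*s[0];b=o2+d2*s[1]; return (a+b)/2, np.linalg.norm(a-b)
E
python3 - <<'E'
from h import *
np.set_printoptions(precision=4,suppress=True)
print([a for a in dir(manip) if a[0]!='_'])
p=manip.snapshot("top"); s=manip.snapshot("scene")
T=lambda x,y:(x/2.4+170,y/2.4+120); S=lambda x,y:(x/1.75+170,y/1.75+140)
print("mouth",onz(p,T(271,239),.114), onz(s,S(246,115),.114), tri(p,T(271,239),s,S(246,115)))
print("lance",onz(p,T(183,491),.012),onz(p,T(437,471),.012)); print(onz(s,S(50,225),.02),onz(s,S(170,340),.012))
for a,b in(((625,272),(732,281)),((628,370),(735,369)),((648,461),(755,463))):
    f=onz(p,T(*a),.096);r=onz(p,T(*b),.096);u=(f-r)/np.linalg.norm(f-r);print("hod",f,r,np.linalg.norm(f-r),"grip",(f+r)/2+3.5e-3*u,np.degrees(np.arctan2(u[1],u[0])))
print("board",[onz(p,T(*c),.009) for c in((525,212),(745,227),(732,516),(510,500))])
print("fork roller",tri(p,T(68,294),s,S(129,42)))
print("jar",tri(p,T(257,78),s,S(331,75)))
for c in ("scene","top"):
    q={"scene":s,"top":p}[c]
    for n in("hod1_grip","ball1_center","clip"):
        print(c,n,[(r["box"],round(r["conf"],2)) for r in manip.silhouettes(q,n)])
w=manip.snapshot("wrist");print(w["mtx"],w["world_to_cam"]); print(manip.pinch_z)
E
```

```text
['PlanningError', 'look_for', 'pinch_z', 'sense', 'sign_off', 'silhouettes', 'snapshot']
mouth [0.6016 0.2286 0.114 ] [0.6014 0.2252 0.114 ] (array([0.6027, 0.2285, 0.1111]), np.float64(0.001777491657423188))
lance [0.395  0.3153 0.012 ] [0.4138 0.0961 0.012 ]
[0.3948 0.2981 0.02  ] [0.4161 0.1    0.012 ]
hod [ 0.5783 -0.0501  0.096 ] [ 0.5714 -0.134   0.096 ] 0.08415949734934602 grip [ 0.5751 -0.0885  0.096 ] 85.32635547478706
hod [ 0.5009 -0.0518  0.096 ] [ 0.5021 -0.1353  0.096 ] 0.08352473905900165 grip [ 0.5015 -0.0901  0.096 ] 90.84367319004222
hod [ 0.43   -0.0668  0.096 ] [ 0.429  -0.1497  0.096 ] 0.08298459475117012 grip [ 0.4295 -0.1048  0.096 ] 89.35095769135279
board [array([0.6389, 0.0197, 0.009 ]), array([ 0.6261, -0.1709,  0.009 ]), array([ 0.3773, -0.1562,  0.009 ]), array([0.3893, 0.0332, 0.009 ])]
fork roller (array([0.5564, 0.3794, 0.139 ]), np.float64(0.0008780977079544715))
jar (array([0.7351, 0.2447, 0.0919]), np.float64(0.000929655066335008))
scene hod1_grip [([305.3, 370.6, 74.9, 82.5], 0.95), ([191.1, 258.0, 75.1, 79.3], 0.54), ([345.7, 406.8, 13.9, 14.1], 0.54), ([217.7, 151.5, 135.5, 128.5], 0.49), ([402.2, 334.0, 10.3, 13.6], 0.33)]
scene ball1_center [([356.6, 419.4, 14.1, 12.5], 0.59), ([376.5, 313.4, 69.0, 76.9], 0.38)]
scene clip [([339.8, 342.7, 74.5, 73.7], 0.67), ([218.3, 152.2, 134.9, 130.3], 0.64)]
top hod1_grip [([410.6, 298.6, 73.5, 22.5], 0.98)]
top ball1_center [([379.7, 211.0, 97.1, 126.7], 0.44)]
top clip [([191.1, 191.3, 130.4, 85.5], 0.56)]
[[371.6483   0.     317.1943]
 [  0.     371.6483 234.6199]
 [  0.       0.       1.    ]] [[ 0.3223  0.9466 -0.0003 -0.6252]
 [-0.9081  0.309  -0.2827  0.0382]
 [-0.2676  0.0914  0.9592 -0.3791]
 [ 0.      0.      0.      1.    ]]
0.0187
```

>>> {"name": "servo_tool", "arguments": {"commands": [-0.052,-0.0475,0,0,0,0,1,-0.052,-0.0475,0,0,0,0,1,-0.052,-0.0475,0,0,0,0,1,-0.052,-0.0475,0,0,0,0,1,-0.052,-0.0475,0,0,0,0,1,-0.052,-0.0475,0,0,0,0,1,-0.052,-0.0475,0,0,0,0,1,-0.052,-0.0475,0,0,0,0,1,-0.052,-0.0475,0,0,0,0,1,-0.052,-0.0475,0,0,0,0,1,-0.052,-0.0475,0,0,0,0,1,-0.052,-0.0475,0,0,0,0,1], "force": 80}}

```text
t: 2.35
tcp_pos: [0.4058, 0.2195, 0.2316]
tool_rot: [0.164, 0.987, 0.0, 0.0]
force: [0.4, 0.0, -0.2]
finger_gap: 1.001
gripper_force: 0.0
```

```bash
cat >> h.py <<'E'
np.set_printoptions(precision=4,suppress=True)
def orient(yaw,tilt=0):
    a=np.radians(yaw); x=[np.cos(a),np.sin(a),0]; z=[0,0,-1]
    return R.from_matrix(np.stack([x,np.cross(z,x),z],1))*R.from_rotvec([0,-np.radians(tilt),0])
def go(pos,yaw,tilt=0):
    s=manip.sense(); r=R.from_quat(s["tool_rot"]); d=r.inv().apply(np.array(pos)-s["tcp_pos"])/.5
    w=(r.inv()*orient(yaw,tilt)).as_rotvec()/(2*np.pi)
    print("t",s["t"],"tcp",s["tcp_pos"],"q",s["q"],"gap",s["finger_gap"],"gf",s["gripper_force"],"F",s["force"])
    print("shift",d,"rows",np.linalg.norm(d)/.083,"turn",w,"rows",np.linalg.norm(w)/.0198)
E
python3 -c "
from h import *
go([.575,-.0885,.2],85.3)"
```

```text
t 2.35 tcp [0.4058 0.2195 0.2316] q [ 0.2529  0.3076  1.829   0.0001  1.0042 -0.9892] gap 1.0013803808123187 gf 0.0 F [ 0.4395  0.0174 -0.1984]
shift [-0.5192 -0.4738  0.0634] rows 8.502751857924759 turn [0.0001 0.     0.2107] rows 10.643143327598942
```

>>> {"name": "servo_tool", "arguments": {"commands": [-0.052,-0.0474,0.006,0,0,0,0,-0.052,-0.0474,0.006,0,0,0,0,-0.052,-0.0474,0.006,0,0,0,0,-0.052,-0.0474,0.006,0,0,0,0,-0.052,-0.0474,0.006,0,0,0,0,-0.052,-0.0474,0.006,0,0,0,0,-0.052,-0.0474,0.006,0,0,0,0,-0.052,-0.0474,0.006,0,0,0,0,-0.052,-0.0474,0.006,0,0,0,0,-0.052,-0.0474,0.006,0,0,0,0,0,0,0,0,0,0.0192,0,0,0,0,0,0,0.0192,0]}}

```text
t: 3.35
tcp_pos: [0.5758, -0.0898, 0.2009]
tool_rot: [0.286, 0.958, -0.0, 0.0]
force: [-0.4, -0.0, -0.5]
finger_gap: 0.501
gripper_force: 0.0
```

>>> {"name": "servo_tool", "arguments": {"commands": [0,0,0,0,0,0.0192,0,0,0,0,0,0,0.0192,0,0,0,0,0,0,0.0192,0,0,0,0,0,0,0.0192,0,0,0,0,0,0,0.0192,0,0,0,0,0,0,0.0192,0,0,0,0,0,0,0.0192,0,0,0,0,0,0,0.0192,0,0,0,0,0,0,0.0192,0,0,0,0,0,0,0,0,0,0,0,0,0,0,0]}}

```text
t: 4.27
tcp_pos: [0.5746, -0.0873, 0.2014]
tool_rot: [0.735, 0.678, 0.0, 0.0]
force: [-0.3, -0.3, -0.3]
finger_gap: 0.497
gripper_force: 0.0
```

```bash
python3 -c "
from h import *
go([.575,-.0885,.072],85.3)
w=manip.snapshot('wrist');cv2.imwrite('pics/w1.png',w['img'][...,::-1])
def fish(w,X):
    c=w['world_to_cam']@np.append(X,1); v=np.array([c[0],-c[1],-c[2]]); r=np.hypot(v[0],v[1]); th=np.arctan2(r,v[2]); return w['mtx'][:2,2]+w['mtx'][0,0]*th*v[:2]/r
u=np.array([np.cos(np.radians(85.3)),np.sin(np.radians(85.3)),0])
g=np.array([.575,-.0885,.096])
print(fish(w,g+.039*u),fish(w,g-.046*u),fish(w,g))
print([(r['box'],r['conf']) for r in manip.look_for(w,'hod1_grip')])
"
```

```text
t 4.2667 tcp [ 0.5746 -0.0873  0.2014] q [-0.3429  0.5047  1.5762 -0.      1.0606 -0.2609] gap 0.4966895547635083 gf 0.0 F [-0.3286 -0.31   -0.3498]
shift [-0.0024  0.001   0.2587] rows 3.11724612646058 turn [0. 0. 0.] rows 0.001022770610856108
[316.4121 178.7941] [316.3942 294.2779] [316.397  234.4742]
[([120.7, 145.9, 81.0, 172.5], 0.79)]
```

View pics/w1.png

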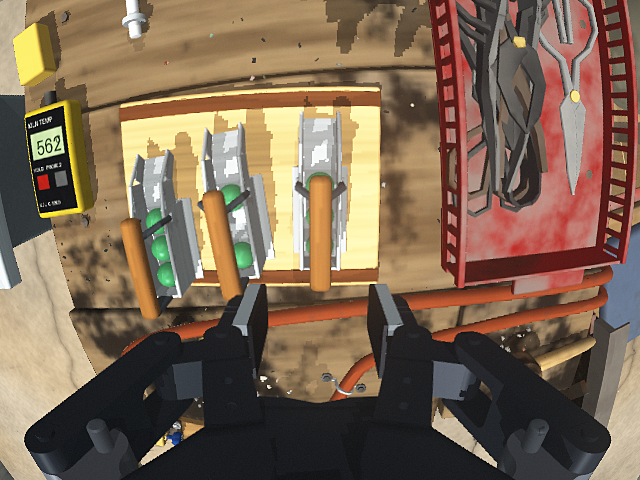

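>>> {"name": "servo_tool", "arguments": {"commands": [0,0.001,0.06,0,0,0,0,0,0,0.06,0,0,0,0,0,0,0.06,0,0,0,0,0,0,0.05,0,0,0,0,0,0,0.032,0,0,0,0,0,0,0,0,0,0,0,0,0,0,0,0,0,-1,0,0,0,0,0,0,-1,0,0,0,0,0,0,-1,0,0,0,0,0,0,-1,0,0,0,0,0,0,-1,0,0,0,0,0,0,-1], "force": 90}}

```text
t: 5.37
tcp_pos: [0.5764, -0.0877, 0.0717]
tool_rot: [0.736, 0.676, 0.001, 0.002]
force: [1.0, -0.2, 3.7]
finger_gap: 0.165
gripper_force: 88.8
```

>>> {"name": "servo_tool", "arguments": {"commands": [0,0,0,0,0,0,-1,0,0,0,0,0,0,-1,0,0,-0.01,0,0,0,-1,0,0,-0.03,0,0,0,-1,0,0,-0.05,0,0,0,-1,0,0,-0.05,0,0,0,-1,0,0,-0.05,0,0,0,-1,0,0,-0.05,0,0,0,-1,0,0,-0.04,0,0,0,-1,0,0,-0.02,0,0,0,-1,0,0,0,0,0,0,-1,0,0,0,0,0,0,-1]}}

```text
t: 6.37
tcp_pos: [0.5741, -0.0869, 0.2195]
tool_rot: [0.737, 0.676, -0.001, -0.001]
force: [0.1, 0.3, -3.8]
finger_gap: 0.168
gripper_force: 88.2
```

```bash
cat >> h.py <<'E'
M=np.array([.602,.227])
def pre(phi,zl,tilt,back=.007):
    "TCP pose that puts the lip 'back' short of the mouth centre at height zl"
    o=orient(phi,tilt); a=np.radians(phi); u=np.array([np.cos(a),np.sin(a),0])
    return np.append(M,zl)-back*u-o.apply([.081,0,.0553])
E
python3 -c "
from h import *
for z in (.17,.108):
  print(pre(22,z,12)); go(pre(22,z,12),22,12)
p=manip.snapshot('top')
print([(r['box'],r['conf']) for r in manip.look_for(p,'hod1_grip')])
w=manip.snapshot('wrist');cv2.imwrite('pics/w2.png',w['img'][...,::-1])
"
```

```text
[0.5327 0.199  0.2409]
t 6.3667 tcp [ 0.5741 -0.0869  0.2195] q [-0.3426  0.4824  1.5577 -0.0001  1.1036 -0.2576] gap 0.16800301433623802 gf 88.15966486930847 F [ 0.104   0.297  -3.8225]
shift [ 0.5628 -0.1311 -0.0423] rows 6.9811017205942525 turn [ 0.018  -0.0298  0.1747] rows 8.998082187047954
[0.5327 0.199  0.1789]
t 6.3667 tcp [ 0.5741 -0.0869  0.2195] q [-0.3426  0.4824  1.5577 -0.0001  1.1036 -0.2576] gap 0.16800301433623802 gf 88.15966486930847 F [ 0.104   0.297  -3.8225]
shift [ 0.5628 -0.1308  0.0817] rows 7.030317324970343 turn [ 0.018  -0.0298  0.1747] rows 8.998082187047954
[([409.4, 297.4, 49.9, 23.2], 0.92)]
```

View pics/w2.png

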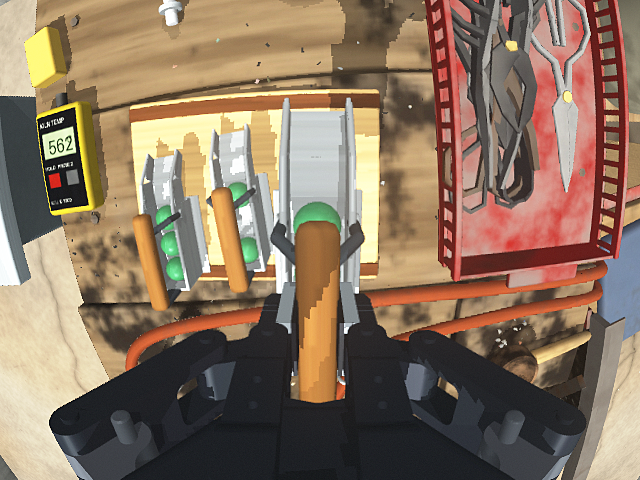

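>>> {"name": "servo_tool", "arguments": {"commands": [0,0,-0.005,0,0,0.008,-1,0,0,-0.01,0,0,0.016,-1,0,0,-0.01,0,0,0.019,-1,0,0,-0.01,0,0,0.019,-1,0,0,-0.008,0,0,0.019,-1,0,0,0,0,0,0.019,-1,0,0,0,0,0,0.019,-1,0,0,0,0,0,0.019,-1,0,0,0,0,0,0.019,-1,0,0,0,0,0,0.012,-1,0,0,0,0,0,0.0055,-1,0,0,0,0,0,0,-1]}}

```text
t: 7.52
tcp_pos: [0.5742, -0.087, 0.2401]
tool_rot: [0.981, 0.193, -0.002, -0.001]
force: [0.5, 0.0, -3.6]
finger_gap: 0.166
gripper_force: 88.2
```

```bash
cat >> h.py <<'E'
def fish(w,X):
    c=w['world_to_cam']@np.append(X,1); v=np.array([c[0],-c[1],-c[2]]); r=np.hypot(v[0],v[1]); th=np.arctan2(r,v[2]); return w['mtx'][:2,2]+w['mtx'][0,0]*th*v[:2]/r
def tool2w(v):
    s=manip.sense(); return s["tcp_pos"]+R.from_quat(s["tool_rot"]).apply(v)
E
python3 -c "
from h import *
go(pre(22,.16,0),22,0)
w=manip.snapshot('wrist')
print('lip',fish(w,tool2w([.081,.0165,.0553])),fish(w,tool2w([.081,-.0165,.0553])),'bar front top',fish(w,tool2w([.039,0,-.0257])))
"
```

```text
t 7.5167 tcp [ 0.5742 -0.087   0.2401] q [-0.3427  0.459   1.5339 -0.      1.1523  0.8393] gap 0.16629652168918813 gf 88.17697405815125 F [ 0.4715  0.0193 -3.6139]
shift [ 0.1137 -0.5608  0.0506] rows 6.9204817415727 turn [-0.0004  0.0004  0.0008] rows 0.04854638537796657
lip [347.7737 112.6462] [284.9158 112.7174] bar front top [315.9485 232.0949]
```

>>> {"name": "servo_tool", "arguments": {"commands": [0.005,-0.03,0,0,0,0,-1,0.011,-0.055,0,0,0,0,-1,0.013,-0.065,0,0,0,0,-1,0.013,-0.065,0,0,0,0,-1,0.013,-0.065,0,0,0,0,-1,0.013,-0.065,0,0,0,0,-1,0.013,-0.065,0,0,0,0,-1,0.013,-0.065,0,0,0,0,-1,0.009,-0.05,0,0,0,0,-1,0.005,-0.03,0,0,0,0,-1,0,-0.006,0,0,-0.01,0,-1,0,0,0,0,-0.01,0,-1]}}

```text
t: 8.57
tcp_pos: [0.5161, 0.1949, 0.2419]
tool_rot: [0.979, 0.195, -0.064, 0.012]
force: [1.0, 0.3, -3.7]
finger_gap: 0.171
gripper_force: 88.3
```

>>> {"name": "servo_tool", "arguments": {"commands": [0,0,0,0,-0.01,0,-1,0,0,0,0,-0.003,0,-1,0,0,0,0,0,0,-1,0,0,0,0,0,0,-1]}}

```text
t: 8.9
tcp_pos: [0.518, 0.193, 0.2412]
tool_rot: [0.976, 0.193, -0.102, 0.02]
force: [-0.0, 0.7, -4.2]
finger_gap: 0.168
gripper_force: 88.3
```

```bash
python3 -c "
from h import *
for z in (.125,.107): go(pre(22,z,12,.010),22,12)
w=manip.snapshot('wrist');cv2.imwrite('pics/w3.png',w['img'][...,::-1])
print('mouth',[fish(w,[M[0]+.028*np.cos(a),M[1]+.028*np.sin(a),.114]) for a in np.arange(0,6.28,1.571)])
s=manip.snapshot('top');cv2.imwrite('pics/t3.png',s['img'][...,::-1])
"
```

```text
t 8.9 tcp [0.518  0.193  0.2412] q [ 0.1779  0.5086  1.4578 -0.0437  1.3786  1.3715] gap 0.16815392063771267 gf 88.30587387084961 F [-0.0015  0.731  -4.1925]
shift [0.0439 0.0001 0.0833] rows 1.1346477036529032 turn [ 0.0001 -0.0003  0.0009] rows 0.050090777936386395
t 8.9 tcp [0.518  0.193  0.2412] q [ 0.1779  0.5086  1.4578 -0.0437  1.3786  1.3715] gap 0.16815392063771267 gf 88.30587387084961 F [-0.0015  0.731  -4.1925]
shift [0.0513 0.0001 0.1186] rows 1.5563610168318915 turn [ 0.0001 -0.0003  0.0009] rows 0.050090777936386395
mouth [array([333.8659,  27.6271]), array([277.746 ,  50.5682]), array([301.5057, 103.4732]), array([356.3416,  81.7656])]
```

View pics/w3.png

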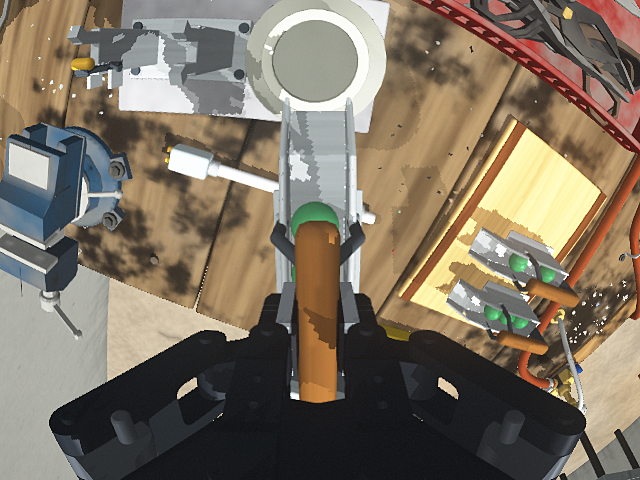

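>>> {"name": "servo_tool", "arguments": {"commands": [0.02,0,0.03,0,0,0,-1,0.02,0,0.03,0,0,0,-1,0.017,0,0.03,0,0,0,-1,0,0,0.02,0,0,0,-1,0,0,0.009,0,0,0,-1,0,0,0,0,0,0,-1,0,0,0,0,0,0,-1]}}

```text
t: 9.58
tcp_pos: [0.5327, 0.1985, 0.1783]
tool_rot: [0.976, 0.192, -0.101, 0.02]
force: [-0.5, 0.5, -2.9]
finger_gap: 0.165
gripper_force: 88.3
```

```bash
python3 -c "
from h import *
go(pre(22,.107,12),22,12); print('lip',tool2w([.081,0,.0553]))
s=manip.snapshot('scene')['img'][140:300,180:400,::-1];cv2.imwrite('pics/s4.png',cv2.resize(s,None,fx=3,fy=3,interpolation=2))
"
```

```text
t 9.5833 tcp [0.5327 0.1985 0.1783] q [ 0.1826  0.6018  1.4769 -0.0444  1.2661  1.3818] gap 0.16492934203882378 gf 88.31795454025269 F [-0.5241  0.4508 -2.8844]
shift [ 0.0006 -0.001   0.0007] rows 0.015550610886394681 turn [ 0.0002 -0.0003  0.0008] rows 0.04633047125568408
lip [0.5955 0.2242 0.1075]
```

View pics/s4.png

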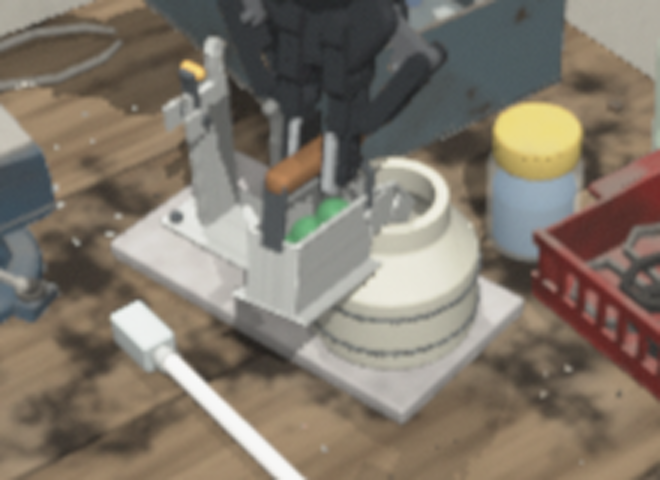

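>>> {"name": "servo_tool", "arguments": {"commands": [0.0124,0,-0.0163,0,-0.01667,0,-1,0.0124,0,-0.0163,0,-0.01667,0,-1,0.0081,0,-0.011,0,-0.01111,0,-1,0.0081,0,-0.011,0,-0.01111,0,-1,0.0081,0,-0.011,0,-0.01111,0,-1,0.0081,0,-0.011,0,-0.01111,0,-1,0.0081,0,-0.011,0,-0.01111,0,-1,0.0081,0,-0.011,0,-0.01111,0,-1,0.0081,0,-0.011,0,-0.01111,0,-1,0.0081,0,-0.011,0,-0.01111,0,-1,0,0,0,0,0,0,-1,0,0,0,0,0,0,-1]}}

```text
t: 10.63
tcp_pos: [0.5963, 0.2246, 0.2032]
tool_rot: [0.867, 0.171, -0.459, 0.091]
force: [0.2, -0.1, -3.4]
finger_gap: 0.166
gripper_force: 88.7
```

```bash
python3 -c "
from h import *
go(pre(22,.107,56),22,56); print('lip',tool2w([.081,0,.0553]))
w=manip.snapshot('wrist')['img'][...,::-1]; s=manip.snapshot('scene')['img'][100:340,180:500,::-1]
cv2.imwrite('pics/s5.png',np.hstack([cv2.resize(w,(400,300)),cv2.resize(s,(400,300),interpolation=2)]))
"
```

```text
t 10.6333 tcp [0.5963 0.2246 0.2032] q [ 0.2422  1.0646  0.7058 -0.1687  2.3334  1.3704] gap 0.16591528538624437 gf 88.68886828422546 F [ 0.2027 -0.1275 -3.4198]
shift [-0.0034 -0.0002 -0.0017] rows 0.04609531949924311 turn [ 0.0007 -0.0005  0.0005] rows 0.051409658156165966
lip [0.5961 0.2245 0.1051]
```

View pics/s5.png

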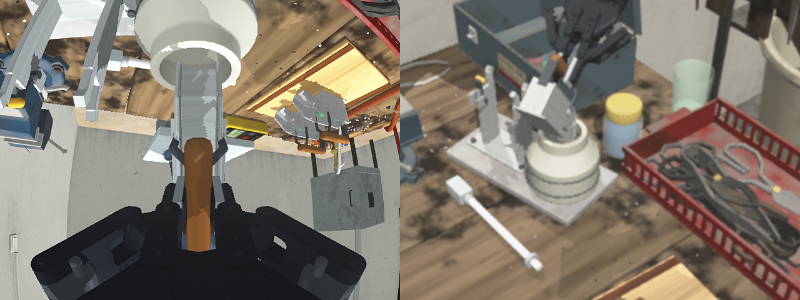

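>>> {"name": "servo_tool", "arguments": {"commands": [0,0,0,0,0,0,-1,0,0,0,0,0,0,-1,0,0,0,0,0,0,-1,-0.0107,0,0.0175,0,0.01667,0,-1,-0.0107,0,0.0175,0,0.01667,0,-1,-0.0107,0,0.0175,0,0.01667,0,-1,-0.0107,0,0.0175,0,0.01667,0,-1,-0.0107,0,0.0175,0,0.01667,0,-1,-0.0107,0,0.0175,0,0.01667,0,-1,-0.0107,0,0.0175,0,0.01667,0,-1,-0.01,0,-0.03,0,0,0,-1,-0.01,0,-0.06,0,0,0,-1]}}

```text
t: 11.73
tcp_pos: [0.5286, 0.1982, 0.2242]
tool_rot: [0.973, 0.192, -0.125, 0.023]
force: [1.5, 0.8, -3.6]
finger_gap: 0.168
gripper_force: 88.5
```

>>> {"name": "servo_tool", "arguments": {"commands": [-0.02,0,-0.04,0,0.013,0,-1,-0.02,0,-0.02,0,0.013,0,-1,0,0,0,0,0.013,0,-1,0,0,0,0,0,0,-1,0,0,0,0,0,0,-1]}}

```text
t: 12.15
tcp_pos: [0.5222, 0.1945, 0.2605]
tool_rot: [0.981, 0.193, 0.0, -0.0]
force: [2.2, 0.1, -3.3]
finger_gap: 0.168
gripper_force: 88.6
```

```bash
python3 -c "
from h import *
go([.576,-.0877,.24],22,0)
s=manip.snapshot('top')['img'][180:280,240:340,::-1]
w=manip.snapshot('wrist')['img'][...,::-1];
cv2.imwrite('pics/s6.png',np.hstack([cv2.resize(w,(400,300)),cv2.resize(s,(300,300),interpolation=2)]))
"
```

```text
t 12.15 tcp [0.5222 0.1945 0.2605] q [0.1559 0.4019 1.5708 0.0002 1.1685 1.3375] gap 0.1675149612334238 gf 88.55390310287476 F [ 2.1724  0.0838 -3.3215]
shift [-0.1144  0.563   0.0408] rows 6.939745415086843 turn [-0.     -0.0001  0.0008] rows 0.04113351032625939
```

View pics/s6.png

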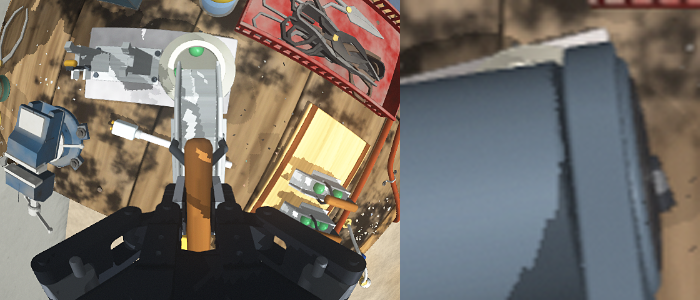

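>>> {"name": "servo_tool", "arguments": {"commands": [-0.005,0.03,0,0,0,0,-1,-0.011,0.06,0,0,0,0,-1,-0.014,0.068,0.005,0,0,0,-1,-0.014,0.068,0.005,0,0,0,-1,-0.014,0.068,0.005,0,0,0,-1,-0.014,0.068,0.005,0,0,0,-1,-0.014,0.068,0.005,0,0,0,-1,-0.014,0.068,0.005,0,0,-0.01,-1,-0.01,0.045,0,0,0,0,-1,-0.004,0.02,0,0,0,-0.019,-1,0,0,0,0,0,-0.019,-1,0,0,0,0,0,-0.019,-1]}}

```text
t: 13.25
tcp_pos: [0.5812, -0.0883, 0.2429]
tool_rot: [0.918, 0.396, 0.0, -0.001]
force: [-0.2, -0.4, -2.7]
finger_gap: 0.17
gripper_force: 88.6
```

>>> {"name": "servo_tool", "arguments": {"commands": [0,0,0,0,0,-0.019,-1,0,0,0,0,0,-0.019,-1,0,0,0,0,0,-0.019,-1,0,0,0,0,0,-0.019,-1,0,0,0,0,0,-0.019,-1,0,0,0,0,0,-0.012,-1,0,0,0,0,0,0,-1]}}

```text
t: 13.83
tcp_pos: [0.581, -0.0868, 0.2431]
tool_rot: [0.737, 0.676, 0.001, -0.001]
force: [0.0, -0.0, -2.9]
finger_gap: 0.17
gripper_force: 88.6
```

```bash
python3 -c "
from h import *
go([.576,-.0877,.0725],85.1,0)
"
```

```text
t 13.8333 tcp [ 0.581  -0.0868  0.2431] q [-0.3393  0.4633  1.5163  0.0018  1.1624 -0.2532] gap 0.1698717235418068 gf 88.58348965644836 F [ 0.0272 -0.0389 -2.9092]
shift [-0.0032 -0.0098  0.3412] rows 4.113063561506351 turn [ 0.     -0.0003 -0.0002] rows 0.01700647100209908
```

>>> {"name": "servo_tool", "arguments": {"commands": [-0.003,-0.01,0.05,0,0,0,-1,0,0,0.07,0,0,0,-1,0,0,0.07,0,0,0,-1,0,0,0.06,0,0,0,-1,0,0,0.05,0,0,0,-1,0,0,0.03,0,0,0,-1,0,0,0.011,0,0,0,-1,0,0,0,0,0,0,-1,0,0,0,0,0,0,-0.2,0,0,0,0,0,0,-0.1,0,0,0,0,0,0,0,0,0,0,0,0,0,0]}}

```text
t: 14.83
tcp_pos: [0.5764, -0.0878, 0.0745]
tool_rot: [0.738, 0.675, 0.002, 0.001]
force: [-0.5, 0.0, 0.4]
finger_gap: 0.504
gripper_force: 0.0
```

>>> {"name": "servo_tool", "arguments": {"commands": [0,0,-0.03,0,0,0,0,0,0,-0.06,0,0,0,0,0,0,-0.07,0,0,0,0,0,0,-0.07,0,0,0,0,-0.008,-0.075,-0.02,0,0,0,0,-0.008,-0.074,0,0,0,-0.0158,0,0,0,0,0,0,0,0,0,0,0,0,0,0,0]}}

```text
t: 15.5
tcp_pos: [0.4978, -0.0884, 0.1991]
tool_rot: [0.704, 0.711, 0.001, -0.0]
force: [1.3, -0.2, -0.6]
finger_gap: 0.499
gripper_force: 0.0
```

```bash
python3 -c "
from h import *
go([.5015,-.0895,.0707],90.8)
w=manip.snapshot('wrist');cv2.imwrite('pics/w7.png',w['img'][...,::-1])
u=np.array([np.cos(np.radians(90.8)),np.sin(np.radians(90.8)),0]); g=np.array([.5015,-.090,.096])
print(fish(w,g+.039*u),fish(w,g-.046*u))
"
```

```text
t 15.5 tcp [ 0.4978 -0.0884  0.1991] q [-0.3984  0.413   1.7639  0.0025  0.964  -0.4095] gap 0.499136119561069 gf 0.0 F [ 1.2929 -0.1516 -0.6493]
shift [-0.0026  0.007   0.2569] rows 3.0964720104879744 turn [ 0.0002 -0.0003 -0.0007] rows 0.03885580197441835
[320.7309 179.9706] [320.8304 296.2294]
```

View pics/w7.png

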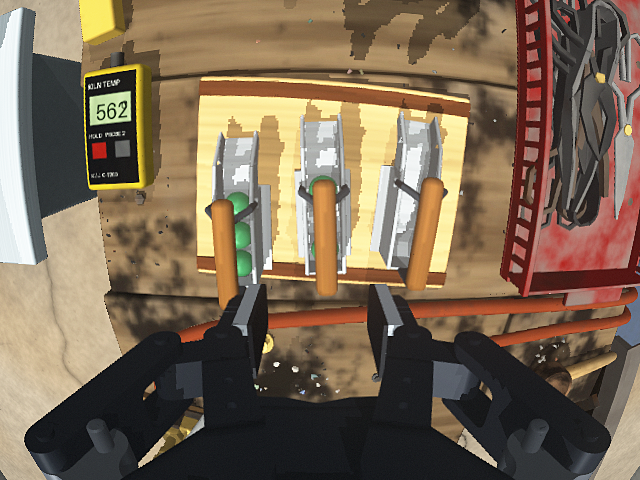

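>>> {"name": "servo_tool", "arguments": {"commands": [0,0.011,0.06,0,0,0,0,0,0,0.06,0,0,0,0,0,0,0.06,0,0,0,0,0,0,0.05,0,0,0,0,0,0,0.027,0,0,0,0,0,0,0,0,0,0,0,0,0,0,0,0,0,-1,0,0,0,0,0,0,-1,0,0,0,0,0,0,-1,0,0,0,0,0,0,-1,0,0,0,0,0,0,-1,0,0,0,0,0,0,-1]}}

```text
t: 16.55
tcp_pos: [0.5065, -0.089, 0.0707]
tool_rot: [0.703, 0.711, 0.002, 0.001]
force: [-0.1, 1.4, -0.8]
finger_gap: 0.171
gripper_force: 87.9
```

>>> {"name": "servo_tool", "arguments": {"commands": [0,0,0,0,0,0,-1,0,0,0,0,0,0,-1,0,0,-0.01,0,0,0,-1,0,0,-0.03,0,0,0,-1,0,0,-0.05,0,0,0,-1,0,0,-0.06,0,0,0,-1,0,0,-0.06,0,0,0,-1,0,0,-0.06,0,0,0,-1,0,0,-0.05,0,0,0,-1,0,0,-0.02,0,0,0,-1,0,0,0,0,0,0,-1,0,0,0,0,0,0.01,-1]}}

```text
t: 17.55
tcp_pos: [0.5052, -0.0889, 0.2397]
tool_rot: [0.725, 0.688, 0.001, 0.0]
force: [0.2, 0.8, -3.4]
finger_gap: 0.166
gripper_force: 87.8
```

>>> {"name": "servo_tool", "arguments": {"commands": [0,0,0,0,0,0.019,-1,0,0,0,0,0,0.019,-1,0,0,0,0,0,0.019,-1,0,0,0,0,0,0.019,-1,0,0,0,0,0,0.019,-1,0,0,0,0,0,0.019,-1,0,0,0,0,0,0.019,-1,0,0,0,0,0,0.019,-1,0,0,0,0,0,0.019,-1,0,0,0,0,0,0.01,-1,0,0,0,0,0,0,-1]}}

```text
t: 18.47
tcp_pos: [0.5042, -0.0885, 0.2377]
tool_rot: [0.982, 0.189, -0.001, -0.002]
force: [-1.0, 0.8, -2.7]
finger_gap: 0.168
gripper_force: 87.8
```

```bash
python3 -c "
from h import *
go(pre(22,.185,0),22,0)
w=manip.snapshot('wrist');cv2.imwrite('pics/w8.png',w['img'][...,::-1])
"
```

```text
t 18.4667 tcp [ 0.5042 -0.0885  0.2377] q [-0.3935  0.3685  1.7035  0.0023  1.0725  0.7954] gap 0.1684917295145048 gf 87.7965232450515 F [-0.9797  0.812  -2.7138]
shift [ 0.24   -0.5126 -0.0035] rows 6.819600652738774 turn [-0.0006  0.0001 -0.0005] rows 0.0386099456316929
```

>>> {"name": "servo_tool", "arguments": {"commands": [0.012,-0.028,0,0,0,0,-1,0.022,-0.052,0,0,0,0,-1,0.026,-0.062,0,0,0,0,-1,0.026,-0.062,0,0,0,0,-1,0.026,-0.062,0,0,0,0,-1,0.026,-0.062,-0.003,0,0,0,-1,0.026,-0.062,0,0,0,0,-1,0.026,-0.062,0,0,0,0,-1,0.018,-0.04,0,0,0,0,-1,0.007,-0.021,0,0,-0.01,0,-1,0,0,0,0,-0.012,0,-1,0,0,0,0,-0.011,0,-1]}}

```text
t: 19.52
tcp_pos: [0.5091, 0.1901, 0.2411]
tool_rot: [0.976, 0.191, -0.102, 0.02]
force: [0.6, -0.3, -3.6]
finger_gap: 0.173
gripper_force: 88.0
```

>>> {"name": "servo_tool", "arguments": {"commands": [0,0,0,0,0,0,-1,0,0,0,0,0,0,-1]}}

```text
t: 19.68
tcp_pos: [0.5099, 0.1892, 0.2403]
tool_rot: [0.977, 0.19, -0.101, 0.019]
force: [-0.7, 0.7, -2.4]
finger_gap: 0.175
gripper_force: 87.9
```

```bash
python3 -c "
from h import *
go(pre(22,.107,12),22,12)
"
```

```text
t 19.6833 tcp [0.5099 0.1892 0.2403] q [ 0.173   0.4963  1.4834 -0.0427  1.363   1.3735] gap 0.17462395579594334 gf 87.93340662494302 F [-0.7357  0.739  -2.428 ]
shift [ 0.074  -0.001   0.1121] rows 1.6183440631799777 turn [-0.0001 -0.0007 -0.0001] rows 0.03508211609462372
```

>>> {"name": "servo_tool", "arguments": {"commands": [0.03,0,0.03,0,0,0,-1,0.025,0,0.03,0,0,0,-1,0.019,0,0.03,0,0,0,-1,0,0,0.015,0,0,0,-1,0,0,0.007,0,0,0,-1,0,0,0,0,0,0,-1,0,0,0,0,0,0,-1]}}

```text
t: 20.27
tcp_pos: [0.5324, 0.198, 0.1802]
tool_rot: [0.977, 0.189, -0.1, 0.019]
force: [0.1, -0.4, -3.0]
finger_gap: 0.168
gripper_force: 87.9
```

>>> {"name": "servo_tool", "arguments": {"commands": [0.0124,0,-0.0163,0,-0.01667,0,-1,0.0124,0,-0.0163,0,-0.01667,0,-1,0.0081,0,-0.011,0,-0.01111,0,-1,0.0081,0,-0.011,0,-0.01111,0,-1,0.0081,0,-0.011,0,-0.01111,0,-1,0.0081,0,-0.011,0,-0.01111,0,-1,0.0081,0,-0.011,0,-0.01111,0,-1,0.0081,0,-0.011,0,-0.01111,0,-1,0.0081,0,-0.011,0,-0.01111,0,-1,0.0081,0,-0.011,0,-0.01111,0,-1,0,0,0,0,0,0,-1,0,0,0,0,0,0,-1]}}

```text
t: 21.27
tcp_pos: [0.5963, 0.2236, 0.2056]
tool_rot: [0.868, 0.168, -0.458, 0.088]
force: [0.3, -0.3, -2.0]
finger_gap: 0.165
gripper_force: 88.2
```

>>> {"name": "servo_tool", "arguments": {"commands": [0,0,0,0,0,0,-1,0,0,0,0,0,0,-1,0,0,0,0,0,0,-1,-0.0107,0,0.0175,0,0.01667,0,-1,-0.0107,0,0.0175,0,0.01667,0,-1,-0.0107,0,0.0175,0,0.01667,0,-1,-0.0107,0,0.0175,0,0.01667,0,-1,-0.0107,0,0.0175,0,0.01667,0,-1,-0.0107,0,0.0175,0,0.01667,0,-1,-0.0107,0,0.0175,0,0.01667,0,-1,-0.01,0,-0.03,0,0,0,-1,-0.01,0,-0.06,0,0,0,-1]}}

```text
t: 22.27
tcp_pos: [0.5282, 0.1978, 0.2266]
tool_rot: [0.974, 0.188, -0.124, 0.023]
force: [1.3, 0.7, -2.0]
finger_gap: 0.169
gripper_force: 88.1
```

>>> {"name": "servo_tool", "arguments": {"commands": [-0.02,0,-0.04,0,0.013,0,-1,-0.02,0,-0.01,0,0.013,0,-1,0,0,0,0,0.013,0,-1,0,0,0,0,0,0,-1,0,0,0,0,0,0,-1]}}

```text
t: 22.68
tcp_pos: [0.5213, 0.1939, 0.2579]
tool_rot: [0.982, 0.19, 0.003, -0.0]
force: [0.1, 0.5, -1.6]
finger_gap: 0.168
gripper_force: 88.2
```

```bash
python3 -c "
from h import *
go([.505,-.089,.24],22,0)
w=manip.snapshot('wrist');cv2.imwrite('pics/w9.png',w['img'][...,::-1])
s=manip.snapshot('scene');cv2.imwrite('pics/s9.png',s['img'][...,::-1])
for p in (w,s): print([(r['box'],r['conf']) for r in manip.look_for(p,'ball1_center')])
"
```

```text
t 22.6833 tcp [0.5213 0.1939 0.2579] q [0.1546 0.4015 1.5796 0.0011 1.1556 1.3435] gap 0.1682918850015607 gf 88.1743796216324 F [ 0.1052  0.5094 -1.5509]
shift [-0.2411  0.5129  0.0347] rows 6.840884298981771 turn [ 0.     -0.0008 -0.0004] rows 0.045616572149101337
[([513.9, 354.1, 12.8, 13.2], 0.46), ([97.4, 44.3, 281.3, 136.5], 0.19)]
[([308.2, 371.7, 73.8, 78.9], 0.75), ([358.6, 420.0, 11.0, 12.4], 0.43), ([375.0, 314.9, 70.1, 77.0], 0.18)]
```

>>> {"name": "servo_tool", "arguments": {"commands": [-0.012,0.028,0,0,0,0,-1,-0.024,0.052,0,0,0,0,-1,-0.029,0.062,0.005,0,0,0,-1,-0.029,0.062,0.005,0,0,0,-1,-0.029,0.062,0.005,0,0,0,-1,-0.029,0.062,0.005,0,0,0,-1,-0.029,0.062,0.005,0,0,0,-1,-0.029,0.062,0.005,0,0,-0.01,-1,-0.02,0.04,0,0,0,0,-1,-0.01,0.02,0,0,0,-0.019,-1,0,0,0,0,0,-0.019,-1,0,0,0,0,0,-0.019,-1]}}

```text
t: 23.88
tcp_pos: [0.51, -0.0896, 0.2399]
tool_rot: [0.92, 0.392, 0.002, -0.0]
force: [0.0, -0.7, -1.5]
finger_gap: 0.169
gripper_force: 88.2
```

>>> {"name": "servo_tool", "arguments": {"commands": [0,0,0,0,0,-0.019,-1,0,0,0,0,0,-0.019,-1,0,0,0,0,0,-0.019,-1,0,0,0,0,0,-0.019,-1,0,0,0,0,0,-0.019,-1,0,0,0,0,0,-0.019,-1,0,0,0,0,0,-0.01,-1,0,0,0,0,0,0,-1,0,0,0,0,0,0,-1]}}

```text
t: 24.63
tcp_pos: [0.5098, -0.0882, 0.2401]
tool_rot: [0.704, 0.71, 0.002, 0.001]
force: [-0.9, -0.1, -2.2]
finger_gap: 0.169
gripper_force: 88.1
```

```bash
python3 -c "
from h import *
go([.5065,-.089,.073],90.8,0)
for f in ('w9','s9'):
    a=cv2.imread(f'pics/{f}.png'); h=cv2.cvtColor(a,cv2.COLOR_BGR2HSV); m=cv2.inRange(h,(60,90,60),(88,255,255)); n,_,st,c=cv2.connectedComponentsWithStats(m)
    print(f,[(c[i].astype(int).tolist(),int(st[i,4])) for i in range(1,n) if st[i,4]>15])
"
```

```text
t 24.6333 tcp [ 0.5098 -0.0882  0.2401] q [-0.39    0.3702  1.6925  0.0046  1.0759 -0.4016] gap 0.169451662676107 gf 88.1493064854294 F [-0.8607 -0.0947 -2.2023]
shift [-0.0023 -0.008   0.3342] rows 4.027534042356797 turn [ 0.0007 -0.0004 -0.0007] rows 0.05444247253969977
w9 [([310, 79], 295), ([288, 93], 277), ([287, 110], 59), ([321, 112], 37), ([11, 140], 46), ([7, 141], 119), ([494, 354], 235), ([518, 360], 176)]
s9 [([342, 398], 96), ([354, 411], 106), ([364, 422], 66)]
```

>>> {"name": "servo_tool", "arguments": {"commands": [-0.002,-0.008,0.05,0,0,0,-1,0,0,0.07,0,0,0,-1,0,0,0.07,0,0,0,-1,0,0,0.06,0,0,0,-1,0,0,0.047,0,0,0,-1,0,0,0.027,0,0,0,-1,0,0,0.01,0,0,0,-1,0,0,0,0,0,0,-1,0,0,0,0,0,0,-0.2,0,0,0,0,0,0,-0.1,0,0,0,0,0,0,0,0,0,0,0,0,0,0]}}

```text
t: 25.63
tcp_pos: [0.5072, -0.0892, 0.0749]
tool_rot: [0.703, 0.711, 0.003, 0.003]
force: [0.3, -0.1, 0.5]
finger_gap: 0.501
gripper_force: 0.0
```

>>> {"name": "servo_tool", "arguments": {"commands": [0,0,-0.03,0,0,0,0,0,0,-0.06,0,0,0,0,0,0,-0.07,0,0,0,0,0,0,-0.07,0,0,0,0,-0.015,-0.075,-0.02,0,0,0,0,-0.015,-0.075,0,0,0,0.004,0,0,0,0,0,0,0,0,0,0,0,0,0,0,0]}}

```text
t: 26.3
tcp_pos: [0.4288, -0.1047, 0.1992]
tool_rot: [0.713, 0.701, 0.003, 0.001]
force: [0.3, 0.1, -1.1]
finger_gap: 0.499
gripper_force: 0.0
```

```bash
python3 -c "
from h import *
go([.4315,-.1045,.0707],89.35)
w=manip.snapshot('wrist');cv2.imwrite('pics/w10.png',w['img'][...,::-1])
u=np.array([np.cos(np.radians(89.35)),np.sin(np.radians(89.35)),0]); g=np.array([.4295,-.1048,.096])
print(fish(w,g+.039*u),fish(w,g-.046*u))
"
```

```text
t 26.3 tcp [ 0.4288 -0.1047  0.1992] q [-0.4968  0.3318  1.9156  0.0059  0.8898 -0.4846] gap 0.49884499760938167 gf 0.0 F [ 0.3446  0.1362 -1.125 ]
shift [-0.0001  0.0039  0.2571] rows 3.097606736239165 turn [ 0.001  -0.0003 -0.0007] rows 0.06258028082098839
[315.6016 177.8385] [316.1873 294.4504]
```

View pics/w10.png

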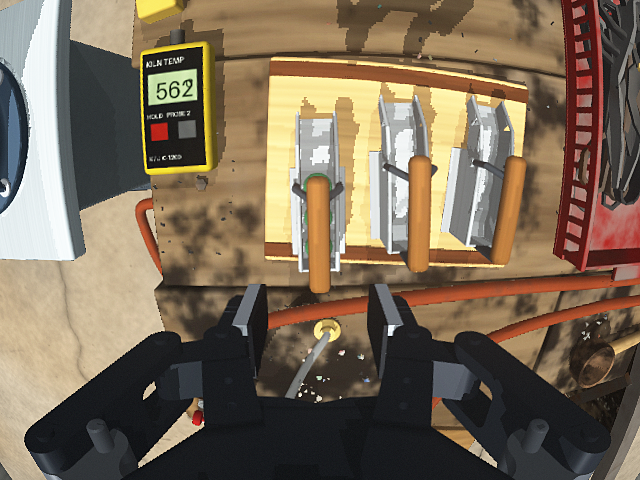

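>>> {"name": "servo_tool", "arguments": {"commands": [0,0.004,0.06,0,0,0,0,0,0,0.06,0,0,0,0,0,0,0.06,0,0,0,0,0,0,0.05,0,0,0,0,0,0,0.027,0,0,0,0,0,0,0,0,0,0,0,0,0,0,0,0,0,-1,0,0,0,0,0,0,-1,0,0,0,0,0,0,-1,0,0,0,0,0,0,-1,0,0,0,0,0,0,-1,0,0,0,0,0,0,-1]}}

```text
t: 27.35
tcp_pos: [0.4336, -0.1047, 0.0703]
tool_rot: [0.712, 0.702, 0.003, 0.002]
force: [0.6, 0.4, -1.5]
finger_gap: 0.168
gripper_force: 87.8
```

>>> {"name": "servo_tool", "arguments": {"commands": [0,0,0,0,0,0,-1,0,0,0,0,0,0,-1,0,0,-0.01,0,0,0,-1,0,0,-0.03,0,0,0,-1,0,0,-0.05,0,0,0,-1,0,0,-0.06,0,0,0,-1,0,0,-0.06,0,0,0,-1,0,0,-0.06,0,0,0,-1,0,0,-0.05,0,0,0,-1,0,0,-0.02,0,0,0,-1,0,0,0,0,0,0,-1,0,0,0,0,0,0.01,-1]}}

```text
t: 28.35
tcp_pos: [0.4321, -0.1048, 0.2401]
tool_rot: [0.734, 0.679, 0.003, 0.001]
force: [-0.6, 0.1, -3.4]
finger_gap: 0.167
gripper_force: 88.1
```

>>> {"name": "servo_tool", "arguments": {"commands": [0,0,0,0,0,0.019,-1,0,0,0,0,0,0.019,-1,0,0,0,0,0,0.019,-1,0,0,0,0,0,0.019,-1,0,0,0,0,0,0.019,-1,0,0,0,0,0,0.019,-1,0,0,0,0,0,0.019,-1,0,0,0,0,0,0.019,-1,0,0,0,0,0,0.019,-1,0,0,0,0,0,0.006,-1,0,0,0,0,0,0,-1]}}

```text
t: 29.27
tcp_pos: [0.4312, -0.1044, 0.2384]
tool_rot: [0.982, 0.189, 0.002, -0.002]
force: [0.9, 0.6, -2.7]
finger_gap: 0.166
gripper_force: 88.1
```

```bash
python3 -c "
from h import *
go(pre(22,.185,0,.019),22,0)
"
```

```text
t 29.2667 tcp [ 0.4312 -0.1044  0.2384] q [-0.4935  0.273   1.86    0.0053  1.0083  0.6932] gap 0.1660185840450046 gf 88.06245063431561 F [ 0.9428  0.6442 -2.6733]
shift [ 0.3637 -0.4876 -0.0012] rows 7.328624607062042 turn [-0.0004 -0.0006 -0.0004] rows 0.04270073585301055
```

>>> {"name": "servo_tool", "arguments": {"commands": [0.018,-0.024,0,0,0,0,-1,0.036,-0.048,0,0,0,0,-1,0.043,-0.058,-0.001,0,0,0,-1,0.043,-0.058,0,0,0,0,-1,0.043,-0.058,0,0,0,0,-1,0.043,-0.058,0,0,0,0,-1,0.043,-0.058,0,0,0,0,-1,0.043,-0.058,0,0,0,0,-1,0.034,-0.045,0,0,0,0,-1,0.017,-0.023,0,0,-0.01,0,-1,0,0,0,0,-0.012,0,-1,0,0,0,0,-0.011,0,-1]}}

```text
t: 30.27
tcp_pos: [0.5092, 0.1903, 0.2404]
tool_rot: [0.976, 0.191, -0.101, 0.019]
force: [0.4, -0.2, -2.0]
finger_gap: 0.17
gripper_force: 88.2
```

>>> {"name": "servo_tool", "arguments": {"commands": [0,0,0,0,0,0,-1,0,0,0,0,0,0,-1]}}

```text
t: 30.43
tcp_pos: [0.5097, 0.1892, 0.2397]
tool_rot: [0.977, 0.189, -0.099, 0.019]
force: [-0.3, 0.8, -3.3]
finger_gap: 0.17
gripper_force: 88.2
```

```bash
python3 -c "
from h import *
go(pre(22,.107,12),22,12)
"
```

```text
t 30.4333 tcp [0.5097 0.1892 0.2397] q [ 0.1728  0.4956  1.4863 -0.0422  1.3582  1.3736] gap 0.1702651102207872 gf 88.1997658777982 F [-0.2795  0.8096 -3.3365]
shift [ 0.0738 -0.0008  0.111 ] rows 1.605359655099371 turn [-0.0001 -0.0011 -0.0001] rows 0.05619045032192975
```

>>> {"name": "servo_tool", "arguments": {"commands": [0.03,0,0.03,0,-0.001,0,-1,0.025,0,0.03,0,0,0,-1,0.019,0,0.03,0,0,0,-1,0,0,0.015,0,0,0,-1,0,0,0.006,0,0,0,-1,0,0,0,0,0,0,-1,0,0,0,0,0,0,-1]}}

```text
t: 31.02
tcp_pos: [0.5325, 0.198, 0.1801]
tool_rot: [0.977, 0.189, -0.102, 0.02]
force: [0.3, 0.4, -2.9]
finger_gap: 0.173
gripper_force: 88.2
```

>>> {"name": "servo_tool", "arguments": {"commands": [0.0124,0,-0.0163,0,-0.01667,0,-1,0.0124,0,-0.0163,0,-0.01667,0,-1,0.0081,0,-0.011,0,-0.01111,0,-1,0.0081,0,-0.011,0,-0.01111,0,-1,0.0081,0,-0.011,0,-0.01111,0,-1,0.0081,0,-0.011,0,-0.01111,0,-1,0.0081,0,-0.011,0,-0.01111,0,-1,0.0081,0,-0.011,0,-0.01111,0,-1,0.0081,0,-0.011,0,-0.01111,0,-1,0.0081,0,-0.011,0,-0.01111,0,-1,0,0,0,0,0,0,-1,0,0,0,0,0,0,-1]}}

```text
t: 32.02
tcp_pos: [0.5964, 0.2237, 0.2053]
tool_rot: [0.868, 0.168, -0.46, 0.089]
force: [-0.1, -0.5, -1.9]
finger_gap: 0.17
gripper_force: 88.5
```

>>> {"name": "servo_tool", "arguments": {"commands": [0,0,0,0,0,0,-1,0,0,0,0,0,0,-1,0,0,0,0,0,0,-1,-0.0107,0,0.0175,0,0.01667,0,-1,-0.0107,0,0.0175,0,0.01667,0,-1,-0.0107,0,0.0175,0,0.01667,0,-1,-0.0107,0,0.0175,0,0.01667,0,-1,-0.0107,0,0.0175,0,0.01667,0,-1,-0.0107,0,0.0175,0,0.01667,0,-1,-0.0107,0,0.0175,0,0.01667,0,-1,-0.01,0,-0.03,0,0,0,-1,-0.01,0,-0.06,0,0,0,-1]}}

```text
t: 33.02
tcp_pos: [0.5284, 0.1979, 0.2264]
tool_rot: [0.974, 0.188, -0.125, 0.023]
force: [1.1, 0.3, -2.4]
finger_gap: 0.174
gripper_force: 88.4
```

>>> {"name": "servo_tool", "arguments": {"commands": [-0.02,0,-0.04,0,0.013,0,-1,-0.02,0,-0.01,0,0.013,0,-1,0,0,0,0,0.014,0,-1,0,0,0,0,0,0,-1,0,0,0,0,0,0,-1]}}

```text
t: 33.43
tcp_pos: [0.5215, 0.194, 0.2578]
tool_rot: [0.982, 0.19, 0.004, -0.001]
force: [0.0, 0.7, -1.7]
finger_gap: 0.171
gripper_force: 88.4
```

```bash
python3 -c "
from h import *
go([.4335,-.1045,.24],22,0)
for n in ('wrist','scene'):
    a=manip.snapshot(n)['img'][...,::-1].copy(); cv2.imwrite(f'pics/{n}11.png',a); h=cv2.cvtColor(a,cv2.COLOR_BGR2HSV); m=cv2.inRange(h,(60,90,60),(88,255,255)); k,_,st,c=cv2.connectedComponentsWithStats(m)
    print(n,[(c[i].astype(int).tolist(),int(st[i,4])) for i in range(1,k) if st[i,4]>15])
"
```

```text
t 33.4333 tcp [0.5215 0.194  0.2578] q [0.1544 0.4007 1.5812 0.0017 1.1518 1.343 ] gap 0.1711235412671903 gf 88.42612677253783 F [ 0.0436  0.6858 -1.7389]
shift [-0.3859  0.4885  0.0326] rows 7.510817795109685 turn [ 0.     -0.0013 -0.0004] rows 0.06717589674628924
wrist [([302, 92], 969), ([348, 110], 25), ([9, 127], 16), ([7, 142], 110), ([13, 141], 25)]
scene []
```

>>> {"name": "servo_tool", "arguments": {"commands": [-0.018,0.023,0,0,-0.001,0,-1,-0.038,0.048,0,0,0,0,-1,-0.045,0.057,0.006,0,0,0,-1,-0.045,0.057,0.005,0,0,0,-1,-0.045,0.057,0.005,0,0,0,-1,-0.045,0.057,0.005,0,0,0,-1,-0.045,0.057,0.005,0,0,0,-1,-0.045,0.057,0.005,0,0,-0.01,-1,-0.036,0.045,0,0,0,-0.01,-1,-0.018,0.024,0,0,0,-0.019,-1,0,0,0,0,0,-0.019,-1,0,0,0,0,0,-0.019,-1]}}

```text
t: 34.53
tcp_pos: [0.4406, -0.1032, 0.2398]
tool_rot: [0.907, 0.421, 0.001, -0.0]
force: [-0.1, -0.1, -1.7]
finger_gap: 0.173
gripper_force: 88.4
```

>>> {"name": "servo_tool", "arguments": {"commands": [0,0,0,0,0,-0.019,-1,0,0,0,0,0,-0.019,-1,0,0,0,0,0,-0.019,-1,0,0,0,0,0,-0.019,-1,0,0,0,0,0,-0.019,-1,0,0,0,0,0,-0.016,-1,0,0,0,0,0,0,-1,0,0,0,0,0,0,-1]}}

```text
t: 35.2
tcp_pos: [0.4406, -0.1015, 0.2399]
tool_rot: [0.711, 0.703, 0.001, -0.0]
force: [-0.5, -0.2, -2.9]
finger_gap: 0.17
gripper_force: 88.4
```

```bash
python3 -c "
from h import *
go([.4335,-.1045,.073],89.3,0)
"
```

```text
t 35.2 tcp [ 0.4406 -0.1015  0.2399] q [-0.4754  0.2828  1.839   0.0018  1.0193 -0.4659] gap 0.17015022563766308 gf 88.43241839669645 F [-0.4909 -0.2115 -2.9308]
shift [-0.0066 -0.0146  0.3337] rows 4.024904520924814 turn [ 0.0002 -0.0002  0.0003] rows 0.019356962961743638
```

>>> {"name": "servo_tool", "arguments": {"commands": [-0.006,-0.014,0.05,0,0,0,-1,0,0,0.07,0,0,0,-1,0,0,0.07,0,0,0,-1,0,0,0.06,0,0,0,-1,0,0,0.047,0,0,0,-1,0,0,0.027,0,0,0,-1,0,0,0.01,0,0,0,-1,0,0,0,0,0,0,-1,0,0,0,0,0,0,-0.2,0,0,0,0,0,0,-0.1,0,0,0,0,0,0,0,0,0,0,0,0,0,0]}}

```text
t: 36.2
tcp_pos: [0.4345, -0.104, 0.0743]
tool_rot: [0.71, 0.704, 0.002, 0.002]
force: [-0.6, -0.4, -0.0]
finger_gap: 0.499
gripper_force: 0.0
```

>>> {"name": "servo_tool", "arguments": {"commands": [0,0,-0.03,0,0,0,0,0,0,-0.06,0,0,0,0,0,0,-0.07,0,0,0,0,0,0,-0.08,0,0,0,0,0,0,-0.08,0,0,0,0,0,0,-0.03,0,0,0,0]}}

```text
t: 36.7
tcp_pos: [0.4356, -0.1048, 0.254]
tool_rot: [0.71, 0.704, 0.003, 0.006]
force: [1.0, 0.5, -1.0]
finger_gap: 0.501
gripper_force: 0.0
```

```bash
python3 -c "
from h import *
p=manip.snapshot('top'); s=manip.snapshot('scene')
cv2.imwrite('pics/top12.png',p['img'][...,::-1])
for x in (p,s): print([(r['box'],r['conf']) for r in manip.look_for(x,'lance_mid')])
for r in manip.silhouettes(p,'lance_mid')[:1]:
    ys,xs=np.nonzero(r['pixels']); c=np.stack([xs,ys],1).astype(float); m=c.mean(0); d=np.linalg.svd(c-m,full_matrices=False)[2][0]; t=(c-m)@d
    print(r['conf'],m,d,t.min(),t.max(),onz(p,m+d*t.min(),.012),onz(p,m+d*t.max(),.012))
go([.5,.1,.25],90)
a=p['img'][190:350,180:340,::-1]; b=s['img'][150:470,180:490,::-1]
cv2.imwrite('pics/c12.png',np.hstack([cv2.resize(a,(400,400),interpolation=2),cv2.resize(b,(390,400),interpolation=2)]))
"
```

```text
[([238.1, 281.7, 106.2, 15.0], 0.92), ([380.7, 211.5, 99.6, 123.8], 0.65), ([401.8, 261.5, 72.5, 25.7], 0.31)]
[([216.0, 240.5, 80.7, 73.5], 0.96)]
0.72 [284.0832 289.9861] [-0.9991  0.0422] -61.0307211121643 48.29418143854809 [0.4731 0.1108 0.012 ] [0.4621 0.3383 0.012 ]
t 36.95 tcp [ 0.4324 -0.1033  0.2477] q [-0.4882  0.2606  1.8454  0.0023  1.0352 -0.4816] gap 0.5031391516125945 gf 0.0 F [-0.568   0.3973 -0.0115]
shift [ 0.4077  0.132  -0.0037] rows 5.1632402930870445 turn [ 0.0002 -0.0002 -0.0012] rows 0.06482008641298392
```

View pics/c12.png

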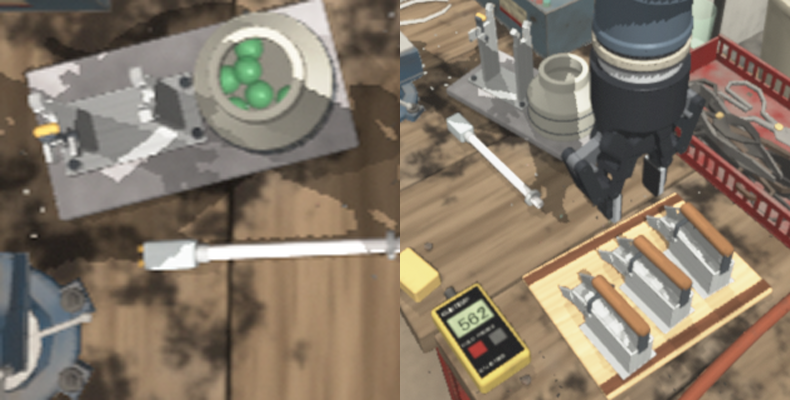

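```bash
python3 -c "
from h import *
s=manip.sense(); w=manip.snapshot('wrist'); W=w['world_to_cam']; c=-W[:3,:3].T@W[:3,3]; r=R.from_quat(s['tool_rot'])
ct=r.inv().apply(c-s['tcp_pos']); print('cam in tool',ct,'axis',r.inv().apply(-W[2,:3]))
p=manip.snapshot('top')
A=onz(p,(180+200/2.5,190+253/2.5),.012);B=onz(p,(180+385/2.5,190+247/2.5),.012); print('tube',A,B,np.degrees(np.arctan2(*(A-B)[1::-1])))
u=(A-B)/np.linalg.norm(A-B); print('mid guess from tip', np.array([.473,.1108,.012])+.1175*u)
a=manip.snapshot('scene'); 
for r in manip.silhouettes(a,'lance_mid')[:1]:
    ys,xs=np.nonzero(r['pixels']); c=np.stack([xs,ys],1).astype(float); m=c.mean(0); d=np.linalg.svd(c-m,full_matrices=False)[2][0]; t=(c-m)@d
    print(r['conf'],onz(a,m+d*t.min(),.012),onz(a,m+d*t.max(),.012))
go([.57,.30,.3],104.6)
print('ring',tri(p,(180+260/2.5,190+73/2.5),a,(0,0))[0] if 0 else onz(p,(180+262/2.5,190+72/2.5),.114))
"
```

```text
cam in tool [ 0.0718  0.0009 -0.143 ] axis [-0.2828  0.0003  0.9592]
tube [0.4642 0.2877 0.012 ] [0.4701 0.1337 0.012 ] 92.2011918088115
mid guess from tip [0.4685 0.2282 0.012 ]
0.8 [0.4607 0.3426 0.012 ] [0.4724 0.1068 0.012 ]
t 37.15 tcp [ 0.4325 -0.1034  0.2469] q [-0.4884  0.2627  1.845   0.0023  1.0354 -0.4816] gap 0.4997651232757782 gf 0.0 F [-0.9691  0.3322  0.3073]
shift [ 0.8092  0.2686 -0.1043] rows 10.349346446229735 turn [-0.     -0.0004 -0.0418] rows 2.111882493573232
ring [0.6031 0.2251 0.114 ]
```

>>> {"name": "servo_tool", "arguments": {"commands": [0.07,0.0226,0,0,0,0,0,0.0746,0.0226,-0.003,0,0,0,0,0.0746,0.0226,-0.003,0,0,0,0,0.0746,0.0226,0,0,0,0,0,0.0746,0.0226,0,0,0,0,0,0.0746,0.0226,0,0,0,0,0,0.0746,0.0226,0,0,0,0,0,0.0746,0.0226,0,0,0,0,0,0.0746,0.0226,0,0,0,0,0,0.0746,0.0226,0,0,0,0,0,0.0746,0.0226,0,0,0,0,0,0.0746,0.0226,0,0,0,0,0]}}

```text
t: 38.15
tcp_pos: [0.572, 0.3423, 0.2502]
tool_rot: [0.71, 0.704, -0.0, -0.0]
force: [0.9, -0.3, 0.1]
finger_gap: 0.505
gripper_force: 0.0
```

>>> {"name": "servo_tool", "arguments": {"commands": [0,0,0,0,0,-0.014,0,0,0,0,0,0,-0.014,0,0,0,0,0,0,-0.014,0,0,0,0,0,0,0,0,0,0,0,0,0,0,0]}}

```text
t: 38.57
tcp_pos: [0.5719, 0.3403, 0.2505]
tool_rot: [0.612, 0.791, 0.0, 0.0]
force: [-0.2, -0.3, -0.4]
finger_gap: 0.502
gripper_force: 0.0
```

```bash
python3 -c "
from h import *
go([.572,.341,.25],104.6)
w=manip.snapshot('wrist');cv2.imwrite('pics/w13.png',cv2.resize(w['img'][100:330,200:440,::-1],None,fx=2.5,fy=2.5,interpolation=2))
np.save('w13.npy',w['world_to_cam'])
v=np.array([-.252,.968,0]);M3=np.array([.602,.227,0])
for d,z in((.08,.154),(.08,.132),(.155,.154),(.155,.132)): print(d,z,(fish(w,M3+d*v+[0,0,z])-[200,100])*2.5)
"
```

```text
t 38.5667 tcp [0.5719 0.3403 0.2505] q [0.3692 0.5651 1.3023 0.     1.2741 0.1152] gap 0.5021965844243853 gf 0.0 F [-0.2324 -0.2634 -0.432 ]
shift [0.0012 0.0006 0.001 ] rows 0.020687691060575063 turn [ 0.     -0.     -0.0001] rows 0.0067073350286994534
0.08 0.154 [291.6686 466.5084]
0.08 0.132 [291.7547 436.6387]
0.155 0.154 [291.5486 200.4916]
0.155 0.132 [291.6566 189.6503]
```

View pics/w13.png

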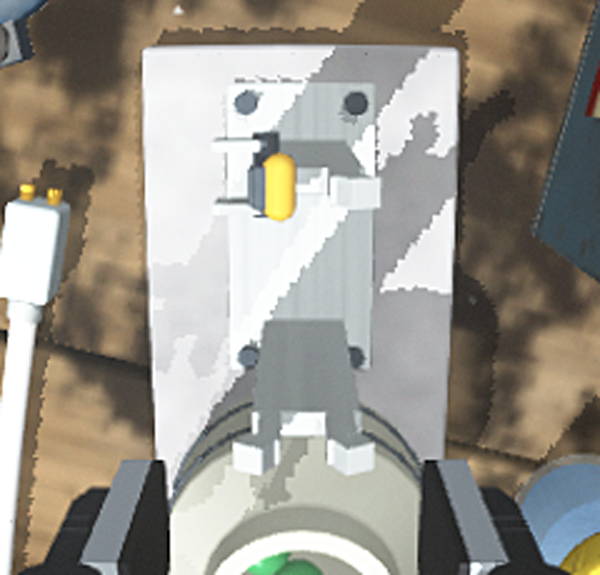

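>>> {"name": "servo_tool", "arguments": {"commands": [-0.04,-0.065,0,0,0,0,0,-0.041,-0.065,0,0,0,0,0,-0.041,-0.065,0,0,0,0,0,-0.041,-0.066,0,0,0,0.017,0,0,0,0.06,0,0,0.0174,0,0,0,0.07,0,0,0,0,0,0,0.06,0,0,0,0,0,0,0.05,0,0,0,0,0,0,0,0,0,0,0,0,0,0,0,0,0,0]}}

```text
t: 39.45
tcp_pos: [0.4663, 0.2282, 0.1308]
tool_rot: [0.693, 0.721, -0.0, -0.0]
force: [1.2, 0.4, 0.6]
finger_gap: 0.5
gripper_force: 0.0
```

```bash
python3 -c "
from h import *
go([.4665,.2285,.005],92.2)
w=manip.snapshot('wrist')
u=np.array([np.cos(np.radians(92.2)),np.sin(np.radians(92.2)),0]); g=np.array([.4665,.2285,.012])
for d in (-.02,.0,.02,.045,.052,.062,.105): print(d,fish(w,g+d*u))
a=w['img'].astype(int); sil=manip.silhouettes(w,'lance_mid')
for r in sil[:1]:
    m=r['pixels']; print(r['conf'],r['box'])
    for y in range(int(r['box'][1]),int(r['box'][1]+r['box'][3]),14):
        xs=np.nonzero(m[y])[0]; print(y,xs.min() if len(xs) else None,xs.max() if len(xs) else None)
"
```

```text
t 39.45 tcp [0.4663 0.2282 0.1308] q [0.2395 0.5372 1.7904 0.0005 0.8147 0.2006] gap 0.49958883790335107 gf 0.0 F [1.1691 0.3828 0.5862]
shift [0.0005 0.0006 0.2516] rows 3.03133903076426 turn [-0.0001 -0.      0.    ] rows 0.00621683184093343
-0.02 [316.1965 253.1031]
0.0 [316.1953 227.2246]
0.02 [316.1975 200.3248]
0.045 [316.2056 165.6257]
0.052 [316.2089 155.7643]
0.062 [316.2146 141.6122]
0.105 [316.2502  80.8276]
0.62 [300.7, 73.1, 35.3, 293.5]
73 None None
87 302 336
101 302 336
115 301 336
129 301 336
143 308 330
157 310 328
171 311 328
185 311 328
199 312 328
213 312 328
227 312 328
241 312 328
255 313 328
269 313 328
283 313 328
297 313 328
311 313 328
325 314 328
339 308 333
353 313 329
```

>>> {"name": "servo_tool", "arguments": {"commands": [0,0.002,0.06,0,0,0,0,0,0,0.06,0,0,0,0,0,0,0.06,0,0,0,0,0,0,0.05,0,0,0,0,0,0,0.022,0,0,0,0,0,0,0,0,0,0,0,0,0,0,0,0,0,-1,0,0,0,0,0,0,-1,0,0,0,0,0,0,-1,0,0,0,0,0,0,-1,0,0,0,0,0,0,-1,0,0,0,0,0,0,-1], "force": 80}}

```text
t: 40.55
tcp_pos: [0.4696, 0.2292, 0.0077]
tool_rot: [0.693, 0.721, 0.003, 0.002]
force: [0.1, 0.3, 7.0]
finger_gap: 0.099
gripper_force: 78.4
```

>>> {"name": "servo_tool", "arguments": {"commands": [0,0,0,0,0,0,-1,0,0,0,0,0,0,-1,0,0,0,0,0,0,-1,0,0,-0.01,0,0,0,-1,0,0,-0.03,0,0,0,-1,0,0,-0.05,0,0,0,-1,0,0,-0.07,0,0,0,-1,0,0,-0.07,0,0,0,-1,0,0,-0.07,0,0,0,-1,0,0,-0.05,0,0,0,-1,0,0,-0.03,0,0,0,-1,0,0,0,0,0,0,-1]}}

```text
t: 41.55
tcp_pos: [0.4699, 0.2293, 0.2]
tool_rot: [0.693, 0.721, 0.005, 0.003]
force: [0.2, -0.6, -1.1]
finger_gap: 0.098
gripper_force: 78.4
```

```bash
python3 -c "
from h import *
go([.5743,.3412,.20],104.6)
w=manip.snapshot('wrist'); s=manip.snapshot('scene')
a=w['img'][60:420,140:500,::-1]; b=s['img'][130:330,160:360,::-1]
cv2.imwrite('pics/c14.png',np.hstack([cv2.resize(a,(400,400)),cv2.resize(b,(400,400),interpolation=2)]))
for d in (0,.052,.062,.105): print(d,fish(w,tool2w([d,0,-.008])))
"
```

```text
t 41.55 tcp [0.4699 0.2293 0.2   ] q [0.2398 0.4294 1.7292 0.0005 0.9713 0.1993] gap 0.09752208243205508 gf 78.35139513015747 F [ 0.1578 -0.5538 -1.0828]
shift [0.2152 0.2175 0.003 ] rows 3.6867118075100698 turn [ 0.0018 -0.0002 -0.0342] rows 1.7275937671288968
0 [309.0454 306.7987]
0.052 [308.2516 182.3071]
0.062 [308.1671 155.8766]
0.105 [308.1493  42.449 ]
```

>>> {"name": "servo_tool", "arguments": {"commands": [0.03,0.03,0,0,0,0,-1,0.05,0.05,0,0,0,0,-1,0.055,0.055,0,0,0,0,-1,0.05,0.05,0,0,0,0,-1,0.03,0.032,0,0,0,0,-1,0,0,0,0.0018,0,-0.017,-1,0,0,0,0,0,-0.017,-1,0,0,0,0,0,0,-1,0,0,0,0,0,0,-1]}}

```text
t: 42.4
tcp_pos: [0.5707, 0.3399, 0.1935]
tool_rot: [0.613, 0.79, -0.005, -0.005]
force: [0.1, -0.2, -0.5]
finger_gap: 0.102
gripper_force: 78.4
```

```bash
python3 -c "
from h import *
go([.5743,.3412,.18],104.6)
w=manip.snapshot('wrist'); s=manip.snapshot('scene')
a=w['img'][90:390,180:480,::-1]; b=s['img'][90:250,200:360,::-1]
cv2.imwrite('pics/c15.png',np.hstack([cv2.resize(a,(420,420),interpolation=2),cv2.resize(b,(380,420),interpolation=2)]))
for d in (0,.052,.062,.105): print(d,fish(w,tool2w([d,0,-.006])))
for d in (.080,.155): print(d,fish(w,np.array([.602,.227,.154])+d*np.array([-.252,.968,0])+np.array([.0019,.0005,0])))
"
```

```text
t 42.4 tcp [0.5707 0.3399 0.1935] q [0.3679 0.6261 1.3538 0.0033 1.1746 0.1156] gap 0.101516242585767 gf 78.41261744499207 F [ 0.0606 -0.155  -0.508 ]
shift [0.0007 0.008  0.0268] rows 0.33756368699440403 turn [-0.0021 -0.0003 -0.0006] rows 0.11127171869635642
0 [315.8258 308.5293]
0.052 [315.7057 181.5374]
0.062 [315.6948 154.499 ]
0.105 [315.7084  38.6248]
0.08 [323.4376 327.9563]
0.155 [323.8155 196.041 ]
```

View pics/c15.png

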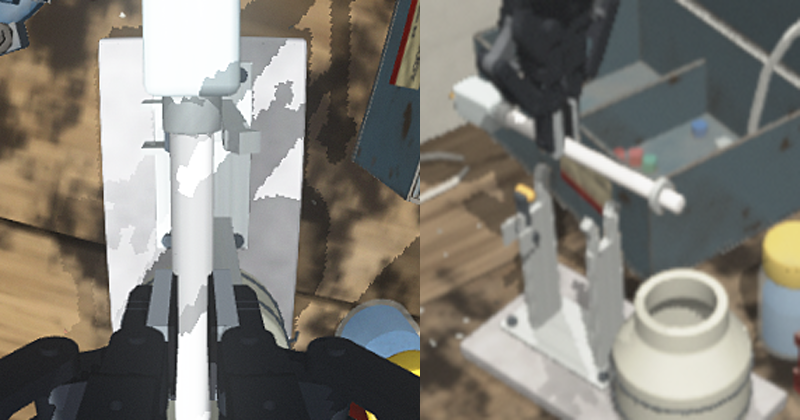

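>>> {"name": "servo_tool", "arguments": {"commands": [0,0.0086,0.015,-0.002,0,0,-1,0,0,0.025,0,0,0,-1,0,0,0.015,0,0,0,-1,0,0,0,0,0,0,-1,0,0,0,0,0,0,-1]}}

```text
t: 42.92
tcp_pos: [0.5752, 0.3411, 0.1672]
tool_rot: [0.612, 0.791, 0.001, -0.0]
force: [-0.3, 0.0, -0.3]
finger_gap: 0.099
gripper_force: 78.4
```

```bash
python3 -c "
from h import *
go([.5746,.3413,.1277],104.6)
w=manip.snapshot('wrist'); s=manip.snapshot('scene')
a=w['img'][90:390,180:480,::-1]; b=s['img'][90:250,200:360,::-1]
cv2.imwrite('pics/c16.png',np.hstack([cv2.resize(a,(420,420),interpolation=2),cv2.resize(b,(380,420),interpolation=2)]))
"
```

```text
t 42.9167 tcp [0.5752 0.3411 0.1672] q [0.3677 0.6562 1.3748 0.0019 1.1093 0.1138] gap 0.0986402316094068 gf 78.42224836349487 F [-0.3276  0.0024 -0.2902]
shift [ 0.0005 -0.0012  0.0791] rows 0.9526432962962893 turn [ 0.0002 -0.0003 -0.0003] rows 0.02249604250922022
```

View pics/c16.png

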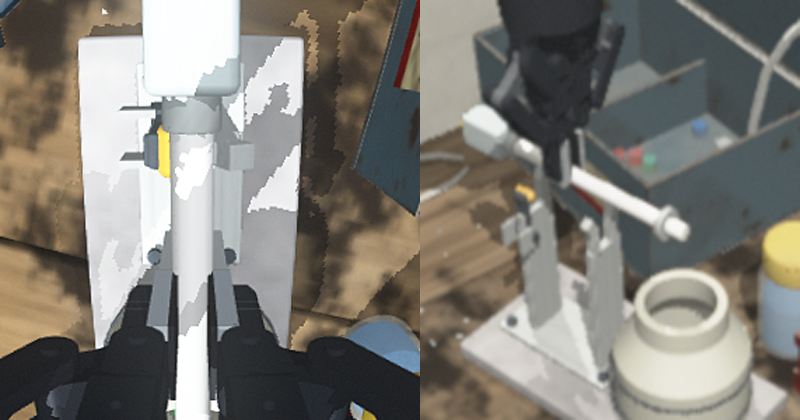

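>>> {"name": "servo_tool", "arguments": {"commands": [0,-0.0006,0.01,0,0,0,-1,0,0,0.01,0,0,0,-1,0,0,0.01,0,0,0,-1,0,0,0.01,0,0,0,-1,0,0,0,0,0,0,-1,0,0,0,0,0,0,-1]}}

```text
t: 43.52
tcp_pos: [0.5755, 0.3414, 0.1477]
tool_rot: [0.612, 0.791, 0.002, 0.0]
force: [0.1, 0.2, -0.8]
finger_gap: 0.097
gripper_force: 78.4
```

```bash
python3 -c "
from h import *
go([.5746,.3413,.1277],104.6); print(manip.sense()['ft_torque'])
"
```

```text
t 43.5167 tcp [0.5755 0.3414 0.1477] q [0.368  0.6791 1.3897 0.0019 1.07   0.1134] gap 0.09717274015602398 gf 78.42230200767517 F [ 0.1366  0.1863 -0.8344]
shift [ 0.0002 -0.0019  0.04  ] rows 0.4830414821968205 turn [ 0.0004 -0.0003 -0.0002] rows 0.02813801286416984
[ 0.0336 -0.0299 -0.0079]
```

>>> {"name": "servo_tool", "arguments": {"commands": [0,0,0.006,0,0,0,-1,0,0,0.006,0,0,0,-1,0,0,0.006,0,0,0,-1,0,0,0,0,0,0,-1]}}

```text
t: 43.85
tcp_pos: [0.5754, 0.3417, 0.1401]
tool_rot: [0.612, 0.791, 0.002, -0.0]
force: [-2.2, -1.1, 4.0]
finger_gap: 0.101
gripper_force: 79.1
```

>>> {"name": "servo_tool", "arguments": {"commands": [0,0,0.006,0,0,0,-1,0,0,0.006,0,0,0,-1,0,0,0,0,0,0,-1,0,0,0,0,0,0,-1]}}

```text
t: 44.18
tcp_pos: [0.5755, 0.3417, 0.1337]
tool_rot: [0.612, 0.791, 0.002, -0.0]
force: [-3.7, -0.0, 3.5]
finger_gap: 0.097
gripper_force: 78.9
```

```bash
python3 -c "
from h import *
go([.5746,.3413,.1277],104.6); print(manip.sense()['ft_torque'])
for n in ('scene','top'):
  p=manip.snapshot(n); 
  for q in('jaw','lance_tip'): print(n,q,[(np.round(r['box'],1),round(r['conf'],2)) for r in manip.look_for(p,q)])
"
```

```text
t 44.1833 tcp [0.5755 0.3417 0.1337] q [0.3683 0.696  1.3995 0.0025 1.0425 0.1135] gap 0.09677801471506085 gf 78.9396071434021 F [-3.6625 -0.0417  3.4853]
shift [-0.0004 -0.0019  0.012 ] rows 0.1470871818723672 turn [ 0.0005 -0.0004 -0.0002] rows 0.03504255630352951
[ 0.0086  0.4749 -0.0717]
scene jaw [(array([236.5, 163.4,  15.4,  17.6]), 0.56)]
scene lance_tip [(array([219.7, 146.3,  88.2,  49.4]), 0.59)]
top jaw []
top lance_tip [(array([161.7, 213.9, 119.7,  41.8]), 0.63)]
```

>>> {"name": "servo_tool", "arguments": {"commands": [0,-0.0014,0.004,0,0,0,-1,0,0,0.004,0,0,0,-1,0,0,0,0,0,0,-1]}}

```text
t: 44.73
tcp_pos: [0.5755, 0.3411, 0.1283]
tool_rot: [0.612, 0.791, 0.002, 0.001]
force: [-1.1, -0.6, -0.7]
finger_gap: 0.1
gripper_force: 78.6
```

>>> {"name": "servo_tool", "arguments": {"commands": [0,0,0.004,0,0,0,-1,0,0,0,0,0,0,-1]}}

```text
t: 44.9
tcp_pos: [0.5755, 0.3412, 0.1275]
tool_rot: [0.612, 0.791, 0.002, 0.001]
force: [-2.5, -0.5, 3.3]
finger_gap: 0.098
gripper_force: 79.0
```

>>> {"name": "servo_tool", "arguments": {"commands": [0,0,0.003,0,0,0,-1,0,0,0,0,0,0,-1]}}

```text
t: 45.07
tcp_pos: [0.5756, 0.3412, 0.1274]
tool_rot: [0.612, 0.791, 0.002, 0.001]
force: [-3.5, -3.2, 9.8]
finger_gap: 0.099
gripper_force: 79.6
```

>>> {"name": "servo_tool", "arguments": {"commands": [0,0,-0.003,0,0,0,-1,0,0,0,0,0,0,-0.6,0,0,0,0,0,0,-0.4,0,0,0,0,0,0,-0.2,0,0,0,0,0,0,-0.2,0,0,-0.01,0,0,0,-0.2,0,0,-0.03,0,0,0,-0.2,0,0,-0.06,0,0,0,-0.2,0,0,-0.08,0,0,0,-0.2,0,0,-0.08,0,0,0,-0.2,0,0,-0.05,0,0,0,-0.2,0,0,0,0,0,0,-0.2]}}

```text
t: 46.07
tcp_pos: [0.5785, 0.3425, 0.2909]
tool_rot: [0.612, 0.791, 0.009, 0.004]
force: [0.9, 0.7, -0.2]
finger_gap: 0.398
gripper_force: 0.0
```

```bash
python3 -c "
from h import *
go([.5746,.3413,.1277],104.6)
w=manip.snapshot('wrist');t=manip.snapshot('top');s=manip.snapshot('scene')
u=np.array([-.252,.968,0]);C=np.array([.5743,.3412,.132])
for n,p in(('w',w),('t',t),('s',s)):
  for r in manip.silhouettes(p,'lance_mid')[:1]:
    ys,xs=np.nonzero(r['pixels']); c=np.stack([xs,ys],1).astype(float); m=c.mean(0); d=np.linalg.svd(c-m,full_matrices=False)[2][0]; q=(c-m)@d
    print(n,r['conf'],r['box'],m)
    if n!='w':
      a,b=m+d*q.min(),m+d*q.max(); print(a,b,onz(p,a,.132),onz(p,b,.132)); e=onz(p,a,.132)-onz(p,b,.132); print(np.degrees(np.arctan2(e[1],e[0])))
      W=p['world_to_cam']
      for k in(-.1175,.105):
        x=(W@np.append(C+k*u,1))[:3]; K=p['mtx']; print('pred',k,K[0,0]*x[0]/-x[2]+K[0,2],K[1,1]*-x[1]/-x[2]+K[1,2])
  print(n,'jaw',[(np.round(r['box'],1),round(r['conf'],2)) for r in manip.look_for(p,'jaw')])
# yellow roller pixels: start vs now
import numpy as np
for f,p,box in (('pics/top0.png',t,(225,270,185,215)),('pics/scene0.png',s,(155,175,230,260))):
  for im in (cv2.imread(f),p['img'][...,::-1]):
    h=cv2.cvtColor(np.ascontiguousarray(im),cv2.COLOR_BGR2HSV)[box[0]:box[1],box[2]:box[3]]; m=cv2.inRange(h,(15,130,120),(32,255,255)); ys,xs=np.nonzero(m); print(f,len(xs),xs.mean()+box[2],ys.mean()+box[0])
"
```

```text
t 46.0667 tcp [0.5785 0.3425 0.2909] q [0.3679 0.5314 1.2502 0.0017 1.3401 0.1137] gap 0.39767847660704364 gf 0.0 F [ 0.8593  0.7014 -0.2232]
shift [-0.0016 -0.0146  0.3262] rows 3.933864199605466 turn [ 0.0031 -0.0006 -0.0002] rows 0.15995654320664643
w 0.7 [289.0, 81.7, 34.7, 264.2] [309.1545 197.367 ]
w jaw [(array([290.5, 151.9,  12.9,  30.9]), 0.87), (array([145.4, 430.3,  30.6,  34.1]), 0.74)]
t 0.92 [200.1, 210.3, 82.8, 28.1] [243.9253 226.7668]
[282.7165 216.887 ] [201.1673 237.6571] [0.6043 0.2267 0.132 ] [0.5655 0.3768 0.132 ]
-75.49827785377768
pred -0.1175 282.3157031546613 217.11857009384772
pred 0.105 165.3606644226078 247.10078140173405
t jaw [(array([197.1, 234.8,  11.8,  13.5]), 0.45)]
s 0.83 [221.1, 149.4, 92.0, 51.2] [259.6928 172.1276]
[220.1941 152.6073] [312.0088 197.9822] [0.5447 0.4501 0.132 ] [0.6037 0.2234 0.132 ]
104.58541507775612
pred -0.1175 310.7571113890443 196.80538959143954
pred 0.105 223.4064221960146 153.69922926315138
s jaw [(array([309. , 370.6,  71.7,  81.5]), 0.27)]
pics/top0.png 30 197.8 241.4
pics/top0.png 15 199.06666666666666 240.93333333333334
pics/scene0.png 1 246.0 165.0
pics/scene0.png 0 nan nan<string>:20: RuntimeWarning: Mean of empty slice.
  ret = ret.dtype.type(ret / rcount)
```

```bash
python3 -c "
from h import *
w=manip.snapshot('wrist'); h=cv2.cvtColor(w['img'],cv2.COLOR_RGB2HSV); m=cv2.inRange(h,(15,130,120),(32,255,255))[130:200,270:340]; ys,xs=np.nonzero(m); print('roller',xs.min()+270,xs.max()+270,xs.mean()+270,ys.min()+130,ys.max()+130)
r=manip.silhouettes(w,'lance_mid')[0]['pixels']
for y in (100,125,140,150,160,170,180,190,200,230): x=np.nonzero(r[y])[0]; print(y,x.min(),x.max())
u=np.array([-.252,.968,0]);C=np.array([.5743,.3412,.132]);print(fish(w,C+.0375*u),fish(w,C+.105*u),fish(w,C))
"
```

```text
roller 304 313 308.656862745098 158 181
100 303 333
125 302 334
140 303 332
150 309 328
160 314 326
170 315 325
180 313 326
190 311 326
200 311 326
230 311 326
[315.9456 171.0007] [315.8826  85.4198] [315.9972 217.228 ]
```

```bash
python3 -c "
import cv2,numpy as np
a=cv2.imread('pics/w13.png'); m=cv2.inRange(cv2.cvtColor(a,cv2.COLOR_BGR2HSV),(15,130,120),(32,255,255))[100:260,200:340]; ys,xs=np.nonzero(m); print((xs.min()+200)/2.5+200,(xs.max()+200)/2.5+200,xs.mean()/2.5+280,(ys.min()+100)/2.5+100,(ys.max()+100)/2.5+100)
g=cv2.cvtColor(a,cv2.COLOR_BGR2GRAY); print(g[190:200:5,300:400:5])
from h import *
w=manip.snapshot('wrist'); gg=cv2.cvtColor(w['img'],cv2.COLOR_RGB2GRAY)
for y in(160,165,170,175): print(y,gg[y,296:360:2], w['img'][y,304:320:2].tolist() if y==165 else '')
C=np.array([.5743,.3412,.132])+.0375*np.array([-.252,.968,0]); X=np.array([.968,.252,0])
W0=dict(w); W0['world_to_cam']=np.load('w13.npy')
for z in(0,.012,.022):
  for o in(-.011,-.002,.007,.02): print(z,o,'then',fish(W0,C+o*X+[0,0,z]),'now',fish(w,C+o*X+[0,0,z]))
"
```

```text
305.2 317.6 311.85601879036994 161.2 187.6
[[255 255 255 255 248 255 223 251 227 231 230 238 237 237 236 236 193 156
  156 158]
 [242 238 239 235 238 255 229 251 228 231 230 238 236 235 237 236 195 158
  159 160]]
160 [251 255  72  67 201 220 220 201 150 227 227 255 255 255 242 140 147 147
 147 145 182 255 252 253 205 241 238 139 144 151 157 163] 
165 [239 138 147 135 233 235 235 227 200 205 255 255 255 255 239 137 170 159
 134 135 134 148 222 249 188 195 150 152 155 158 159 160] [[255, 245, 114], [255, 248, 117], [255, 247, 118], [254, 237, 108], [240, 201, 92], [206, 204, 205], [255, 255, 255], [255, 255, 255]]
170 [237 135 144 132 231 236 235 228 200 207 255 255 255 255 200 231 253 229
 230 237 236 237 236 236 182 161 159 155 159 159 158 162] 
175 [106 141 150 129 230 236 235 229 197 255 255 255 255 247 191 252 247 229
 226 236 236 237 238 238 201 162 164 161 159 160 158 163] 
0 -0.011 then [303.8734 175.9359] now [301.3755 171.0448]
0 -0.002 then [316.6113 175.9105] now [312.7858 171.0021]
0 0.007 then [329.3505 175.9309] now [324.2027 170.9992]
0 0.02 then [347.6936 176.0407] now [340.6623 171.0651]
0.012 -0.011 then [303.2512 178.2118] now [300.7513 172.837 ]
0.012 -0.002 then [316.5863 178.1851] now [312.639  172.7921]
0.012 0.007 then [329.9228 178.2066] now [324.5343 172.7891]
0.012 0.02 then [349.1201 178.3223] now [341.6806 172.8587]
0.022 -0.011 then [302.6867 180.2794] now [300.19   174.4502]
0.022 -0.002 then [316.5635 180.2515] now [312.507  174.4032]
0.022 0.007 then [330.442  180.2739] now [324.8324 174.4002]
0.022 0.02 then [350.4138 180.3946] now [342.596  174.4731]
```

```bash
python3 -c "
from station import manip
print(manip.sign_off())"
```

```text
the job is handed in; nothing more can be done
None
```

I emptied all three hods into the mould and stood them back upright on the board. The lance is seated in both forks with its tip over the mouth; the pictures put the sprung jaw's roller back at its shut position. I did not touch the frit jar and handed the job in, but sign-off returned no verdict.

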